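Fetch a gasket pack from the strut-lid spares case

TASK

Get the copper gaskets ready for the blank flange: push the lid of the grey spares case steadily up by its front lip, past the point where its gas struts take over, so that it stands fully open by itself. Then take the copper gasket pack out of its foam pocket from under the open lid and lay it flat on the floor of the steel tray beside the blank flange, without dropping it. Leave the lid standing open, and leave the flange, the clamp and the screwdriver where they are.

Things in the scene. Friction and masses are not known exactly. Their poses are not given: they have to be found in the camera images.
- spares_case: grey sheet-steel case, 200 deep (x) x 330 wide (y) x 90 high, fixed to the bench, 4 mm walls. Origin: centre of its underside; z up; +x points to the hinged rear, the lip side faces -x. Rear half: two foam pockets, 90 (x) x 136 (y), centres at x 48, y +-71, foam floor at z 32, foam walls up to z 56. Front half: an open trough, floor at z 4.
- case_lid (a joint): angle of the case's steel lid: 0 shut, 1.10 rad fully open (stop). Two gas struts, 11 mm thick, one just inside each end wall, work on it: below roughly 0.55 to 0.85 rad (the lid's weight varies) it falls shut, above that the struts slowly lift it to the stop and hold it there. Lifting at the lip straight up takes about 3 N at first, then less and less.
- case_hinge (a point): middle of the lid's hinge line, at the rear top edge of the case (100 mm behind its middle, 92.5 mm up); the line runs along the case's y axis. The open lid, 206 mm long, leans 27 degrees forward from vertical over the rear pockets, so the gripper must come in from the lip side, leaning away from the lid.
- lid_lip (a point): underside of the rolled edge of the bright steel lift lip at the middle of the lid's front edge. The lip is 112 mm wide (along the case's y), 4 mm thick with an 8 mm round edge, and stands out 30 mm beyond the case's front wall; the edge's centre line is 226 mm from the hinge line and 1.5 mm above the lid's hinge plane. Moves with the lid.
- copper_gasket_pack: flat stack of copper-coloured ring gaskets, 48 mm across, 10 thick, 50 g, one piece, solid to the touch. Lies flat on the foam in one of the two rear pockets (either one). Origin: centre of its underside; z is its own axis.
- kf_clamp: aluminium ring clamp with a wing nut, 57 x 88 x 17 mm, lies in the other rear pocket; stays there. Origin: centre of its underside.
- screwdriver_small: small blue screwdriver, 124 mm long, 18 thick, lies in the front trough of the case; stays there. Origin: centre of its underside.
- parts_tray: steel parts tray, 240 (x) x 160 (y) x 18 high, fixed; walls and floor 3 mm thick. Origin: centre of its underside; the blank flange stands in its +x half, the -x half is free.
- cf_blank: round steel blank flange with bolt holes, 70 mm across, 13 high, lies in the tray's +x half; stays there. Origin: centre of its underside.

How it is judged:
By the outcome, as a careful person would: the job done as asked, in the order asked, and still so for the second after the job is handed in, with the robot touching nothing.
It also fails if it takes over 58 s, if anything falls off the work surface, if the arm or the gripper's body presses on something with over 40 N, if the wrist force passes 120 N, or if a joint passes its speed limit or range.

ROBOT

A 7-joint arm with a two-finger parallel gripper is mounted at the origin on a cart in front of the work surface, level with it; the furniture and walls round the work are solid. World frame = base frame: x ahead of the robot, y to its left, z up, the work surface at z = 0. Lengths are in m, angles in rad, forces in N, time in s.
With the tool pointing down it reaches from about 0.4 to 0.875 m from the base axis. Payload 4.4 kg.
Tool frame: the origin (TCP) lies at the very end of the fingers, on their centre line; the grasp point (between the pads) lies 19 mm behind it; y points along the fingers, x is the direction in which the jaws open and shut, and the axes are right-handed (so a half turn about y gives the same grasp; the last joint's range is limited). The gripper opens to 85 mm and grips with 20 to 120 N. Pads are 22 mm wide; open, the fingers measure 114 mm over their backs; the gripper's body (76 mm by 85 mm) begins 54 mm behind the grasp point. The pads swing forward as they close: fully open they stand 13 mm farther back than shut.
Start: joints at [-1.399, 0.628, 0.038, 1.517, -0.027, 0.996, -0.02], TCP at [0.153, 0.632, 0.2] pointing down, gripper open.
Joint ranges: [-3.06, 3.06], [-0.37, 2.12], [-1.25, 1.32], [0.18, 2.47], [-1.1, 4.24], [0.23, 1.98], [-2.94, 2.94]. Speed limits (rad/s): [2.57, 2.57, 3.14, 3.14, 3.14, 3.14, 3.14].

INTERFACE

Orientations are given as a unit quaternion [w, x, y, z].
In Python, from station import sense, capture, calibration, sign_off gives the robot as it stands.
- The arm moves only by the tool drive_tool, never from a script. Its argument "moves" is text: rows parted by semicolons, each of 5 numbers parted by spaces: the finger opening in mm, from 0 to 85.4, then the shift along the tool's x, y, z in mm, then the turn about the tool's y in degrees. In form: fingers dx dy dz turn; .... A call has exactly 8 rows; each row shifts and turns the commanded pose from where the row before left it, along the tool's axes as they then stand; what a row does not reach is not made up. A row lasts 1/12 s, in which the tool goes at most 41.7 mm and 7.16 degrees, less where a joint would pass 70% of its speed; a pose out of reach is approached as far as the arm can. A call with a gripper value outside its range is refused whole. The fingers move at their own pace and stop on an object; the grip force is fixed at half the most. Time passes only in rows, so rows that do not move let the fingers close, or fill a call up. It gives the time, the measured TCP pose, the force and the opening at its end, in the units of the state.
- sense(): the state, without advancing time (a new reading comes with each control period).
- capture(name): name is "scene" or "top" or "wrist"; returns the picture (420x560x3 uint8, red, green, blue); there is no depth.
- calibration(name): a dict with "fx", "fy", "cx", "cy" (pixels), "eye" and "attitude" of the camera in the world; the wrist camera has in their place "hand_eye" (4x4, takes a point from camera to tool coordinates, whose origin is the TCP and whose axes are the tool frame's). Camera axes: x right, y down, z forward; pixel columns grow to the right and rows downward; lengths in m; the calibration is good to about 2 mm. The wrist camera is an equidistant fisheye: a pixel r from the principal point sees the ray r / f radians off the axis. A picture is of the moment at which its call begins: read the wrist's pose just before it. calibration takes no time and is no camera call.
- sign_off(): hands the job in, once; it reports no verdict.
The state is a dict: "time": time; "q": joint angles; "qvel": joint speeds; "joint_efforts": joint torques, N m; "ee_pos": TCP position; "tool_rot": TCP orientation; "force": force on the tool from outside, world axes, zero at the start; "torque": the same for the moment, N m; "width": finger opening in m.
Only numpy, scipy, OpenCV 4.12 (cv2) and the standard library are available. Lean on these libraries where they do the work, as an engineer would, in place of code of your own. Each camera call takes 0.05 s, during which the arm holds its last target.

## Working session

There is one attempt and no reset: what is moved stays moved. The work goes in short steps, Python scripts to look and compute and a tool call to move; the robot and the scene stay as the last step left them, time stands still between calls to the robot, and variables do not carry over. Pictures are saved under pics/ and viewed, and the job is handed in when it is done.

Besides the shell and the picture viewer there is one more tool, called as name(argument=value, ...) on one line, values as JSON. drive_tool: Moves the arm, as the interface text tells. Its arguments: {"type":"object","properties":{"moves":{"type":"string"}},"required":["moves"]}

```bash
ls; mkdir -p pics
python3 - <<'E'
from station import sense,capture,calibration
import cv2
s=sense();print(s)
for n in("scene","top","wrist"):
    print(n,calibration(n))
    cv2.imwrite(f"pics/{n}0.png",capture(n)[:,:,::-1])
E
```

```text
pics
{'time': 0.0, 'q': array([-1.39879132,  0.62932525,  0.03843479,  1.51839765, -0.02698927,
        0.99629866, -0.0200091 ]), 'qvel': array([ 0.00036485, -0.00119035,  0.00096123,  0.00135225,  0.00114574,
       -0.00094562,  0.00064628]), 'joint_efforts': array([-1.34209942e-03, -5.63401687e+01,  1.22481633e+00, -1.93450999e+01,
        1.07152198e-02,  1.02533246e-02,  6.17486222e-06]), 'ee_pos': array([0.15292803, 0.63103384, 0.19899307]), 'tool_rot': array([-0.55535441,  0.55620622,  0.43663423, -0.4376833 ]), 'force': array([ 0.57092854, -0.11682918, -0.02265754]), 'torque': array([-0.01791318, -0.04305886, -0.00183186]), 'width': 0.08537188574372956}
scene {'fx': 384.0775567074306, 'fy': 384.0775567074306, 'cx': 283.88063742211284, 'cy': 208.75763995980975, 'eye': array([0.22550242, 0.52427445, 0.65825054]), 'attitude': array([ 0.11310168, -0.24454705,  0.87655052, -0.3988282 ])}
top {'fx': 399.0650284452209, 'fy': 399.0650284452209, 'cx': 279.3396222663298, 'cy': 211.06744293528345, 'eye': array([ 0.38368448, -0.00688695,  0.98993977]), 'attitude': array([-0.05029377,  0.71368787, -0.69513496,  0.07005389])}
wrist {'fx': 325.19226210127806, 'fy': 325.19226210127806, 'cx': 283.7634473614478, 'cy': 208.78776164945398, 'hand_eye': array([[ 9.99999193e-01, -1.20175762e-03,  4.11752743e-04,
         3.53864811e-04],
       [-7.76685045e-04, -3.21901992e-01,  9.46772678e-01,
        -1.73725913e-01],
       [-1.00524725e-03, -9.46772234e-01, -3.21902665e-01,
         8.22573186e-02],
       [ 0.00000000e+00,  0.00000000e+00,  0.00000000e+00,
         1.00000000e+00]])}
```

View pics/scene0.png

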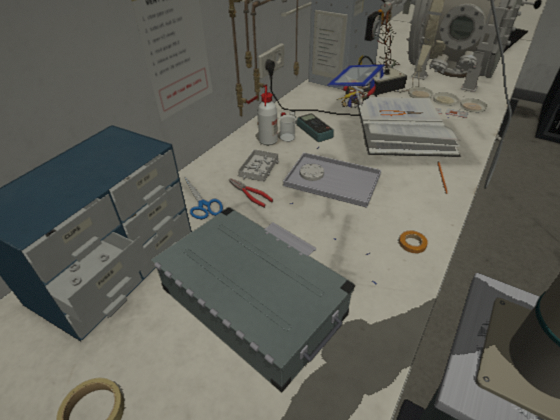

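View pics/top0.png

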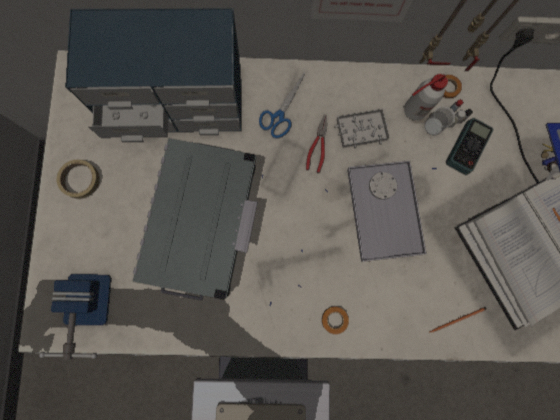

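View pics/wrist0.png

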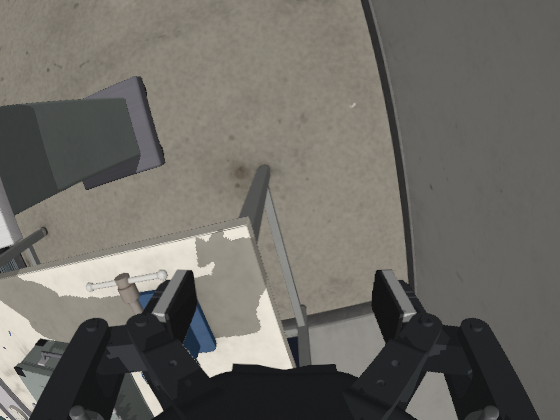

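```bash
cat > h.py <<'E'
from station import sense,capture,calibration
import numpy as np,cv2
from scipy.spatial.transform import Rotation as R
def rot(q): return R.from_quat([q[1],q[2],q[3],q[0]]).as_matrix()
def ray(n,u,v):
    c=calibration(n);d=np.array([(u-c['cx'])/c['fx'],(v-c['cy'])/c['fy'],1.]);return c['eye'],rot(c['attitude'])@d
def plane(n,u,v,z):
    e,d=ray(n,u,v);return e+d*(z-e[2])/d[2]
def proj(n,p):
    c=calibration(n);d=rot(c['attitude']).T@(np.asarray(p)-c['eye']);return c['fx']*d[0]/d[2]+c['cx'],c['fy']*d[1]/d[2]+c['cy']
def wray(u,v,s=None):
    s=s or sense();c=calibration('wrist');a=np.array([u-c['cx'],v-c['cy']]);r=np.hypot(*a);t=r/c['fx']
    d=np.array([*(a/r*np.sin(t)),np.cos(t)]);H=c['hand_eye'];T=rot(s['tool_rot'])
    return T@H[:3,3]+s['ee_pos'],T@H[:3,:3]@d
def wplane(u,v,z,s=None):
    e,d=wray(u,v,s);return e+d*(z-e[2])/d[2]
def wproj(p,s=None):
    s=s or sense();c=calibration('wrist');H=c['hand_eye'];T=rot(s['tool_rot'])
    x=H[:3,:3].T@(T.T@(np.asarray(p)-s['ee_pos'])-H[:3,3]);t=np.arctan2(np.hypot(x[0],x[1]),x[2]);k=c['fx']*t/np.hypot(x[0],x[1])
    return x[0]*k+c['cx'],x[1]*k+c['cy']
E
python3 - <<'E'
from h import *
np.set_printoptions(precision=3,suppress=True)
s=sense();print(rot(s['tool_rot']))
for n in('top','scene'):print(n,rot(calibration(n)['attitude']))
print('top corners',[plane('top',*p,.0925) for p in((173,141),(255,154),(217,297),(137,285),(243,202),(256,204),(247,251),(234,249))])
print('scene',[plane('scene',*p,.0925) for p in((157,265),(230,212),(352,287),(283,368),(270,228),(315,250))])
print(proj('top',[0,0,.3]),proj('scene',[0,0,.3]),proj('top',s['ee_pos']))
E
```

```text
[[ 0.236 -0.    -0.972]
 [ 0.972 -0.001  0.236]
 [-0.001 -1.    -0.   ]]
top [[ 0.024 -0.985  0.17 ]
 [-0.999 -0.029 -0.026]
 [ 0.03  -0.169 -0.985]]
scene [[-0.855 -0.338  0.393]
 [-0.519  0.562 -0.644]
 [-0.003 -0.755 -0.656]]
top corners [array([0.697, 0.222, 0.093]), array([0.672, 0.03 , 0.093]), array([0.344, 0.102, 0.093]), array([0.365, 0.278, 0.093]), array([0.557, 0.053, 0.093]), array([0.553, 0.024, 0.093]), array([0.446, 0.04 , 0.093]), array([0.449, 0.069, 0.093])]
scene [array([0.688, 0.236, 0.093]), array([0.662, 0.04 , 0.093]), array([0.346, 0.091, 0.093]), array([0.374, 0.285, 0.093]), array([0.558, 0.038, 0.093]), array([0.446, 0.044, 0.093])]
(np.float64(255.46908919370847), np.float64(532.3191755026455)) (np.float64(653.6706720476625), np.float64(249.90662913623447)) (np.float64(-88.52227876109856), np.float64(400.19898399839576))
```

Run:
```python
import cv2
a=cv2.imread('pics/top0.png')
cv2.imwrite('pics/t1.png',cv2.resize(a[120:310,120:280],None,fx=3.1,fy=3.1,interpolation=cv2.INTER_CUBIC))
a=cv2.imread('pics/scene0.png')
cv2.imwrite('pics/s1.png',cv2.resize(a[130:390,140:400],None,fx=2.3,fy=2.3,interpolation=cv2.INTER_CUBIC))
```

```text
(no output)
```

View pics/t1.png

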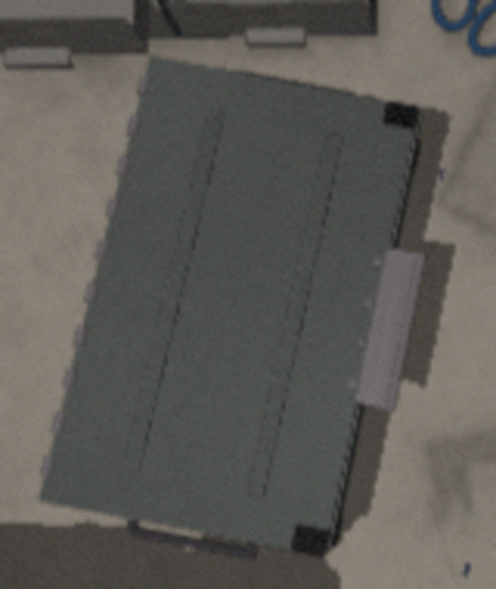

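View pics/s1.png

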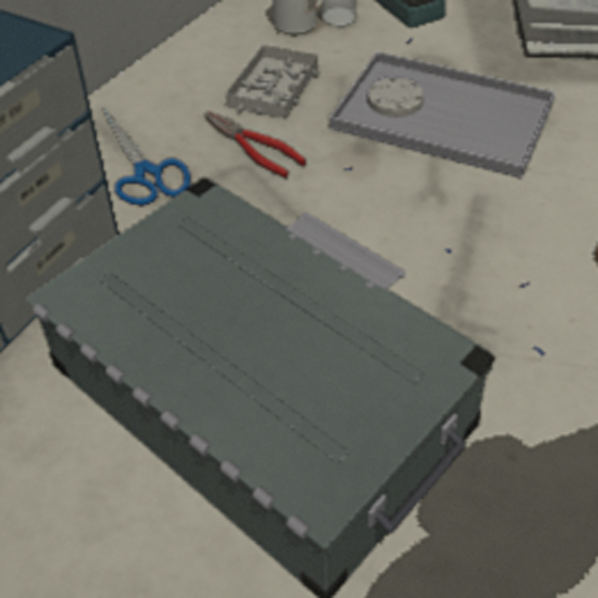

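drive_tool(moves="85 0 -20 0 7; 85 0 -20 0 7; 85 -20 -10 -20 7; 85 -20 0 -20 7; 85 -20 0 -20 0; 85 -20 0 -20 0; 85 0 0 0 0; 85 0 0 0 0")

```text
time: 0.82
ee_pos: [0.1702, 0.5193, 0.2503]
tool_rot: [0.645, -0.645, -0.289, 0.289]
force: [0.6, 0.4, 0.1]
width: 0.0849
```

Run:
```python
from h import *
import pickle
np.set_printoptions(precision=4,suppress=True)
s=sense();print(s['q'],s['ee_pos'],s['tool_rot'])
```

```text
[-1.4312  0.4279  0.1834  1.7473 -0.0918  0.9748 -0.3694] [0.1702 0.5193 0.2503] [ 0.6452 -0.6452 -0.2892  0.2894]
```

drive_tool(moves="85 35 0 19 0; 85 35 0 19 0; 85 35 0 19 0; 85 35 0 19 0; 85 35 0 19 0; 85 35 0 19 0; 85 35 0 19 0; 85 35 0 19 0")

```text
time: 1.48
ee_pos: [0.2386, 0.8207, 0.2491]
tool_rot: [0.645, -0.644, -0.29, 0.29]
force: [1.1, 1.1, -0.4]
width: 0.0852
```

```bash
cat > w.py <<'E'
from h import *
np.set_printoptions(precision=4,suppress=True)
s=sense();print(s['time'],s['q'],s['ee_pos'],s['force'],s['width']);M=rot(s['tool_rot']);print(M)
open('log.txt','a').write(repr((list(s['q']),list(s['ee_pos']),list(s['tool_rot'])))+'\n')
E
python3 w.py
```

```text
1.4833 [-1.3628  1.0086  0.1741  0.5855 -0.1482  1.5534 -0.4215] [0.2386 0.8207 0.2491] [ 1.0845  1.1351 -0.4169] 0.08519905567197701
[[ 0.6634 -0.0008 -0.7483]
 [ 0.7483  0.0014  0.6634]
 [ 0.0005 -1.      0.0015]]
```

drive_tool(moves="85 20 0 11 0; 85 20 0 11 0; 85 20 0 11 0; 85 20 0 11 0; 85 20 0 11 0; 85 0 0 0 0; 85 0 0 0 0; 85 0 0 0 0")

```text
time: 2.15
ee_pos: [0.2502, 0.8784, 0.2358]
tool_rot: [0.658, -0.632, -0.3, 0.279]
force: [0.6, 0.3, 0.1]
width: 0.0851
```

```bash
python3 w.py
```

```text
2.15 [-1.366   1.2155  0.6172  0.1841 -0.5903  1.7272 -0.415 ] [0.2502 0.8784 0.2358] [0.5895 0.3048 0.0881] 0.08507336412864082
[[ 0.6648  0.0116 -0.7469]
 [ 0.7458  0.0457  0.6646]
 [ 0.0418 -0.9989  0.0217]]
```

drive_tool(moves="85 35 0 19 0; 85 35 0 19 0; 85 35 0 19 0; 85 35 0 19 0; 85 35 0 19 0; 85 35 0 19 0; 85 35 0 19 0; 85 0 0 0 0")

```text
time: 2.82
ee_pos: [0.2608, 0.9609, 0.2153]
tool_rot: [0.707, -0.574, -0.341, 0.234]
force: [-0.7, -0.3, -0.3]
width: 0.0849
```

```bash
python3 w.py
```

```text
2.8167 [-1.3957  1.2836  1.1177  0.1841 -1.0971  1.5339 -0.3851] [0.2608 0.9609 0.2153] [-0.7196 -0.3148 -0.3324] 0.08487872935595894
[[ 0.6583  0.0609 -0.7503]
 [ 0.7221  0.2306  0.6523]
 [ 0.2127 -0.9711  0.1078]]
```

drive_tool(moves="85 35 0 19 0; 85 35 0 19 0; 85 35 0 19 0; 85 35 0 19 0; 85 35 0 19 0; 85 35 0 19 0; 85 35 0 19 0; 85 35 0 19 0")

```text
time: 3.48
ee_pos: [0.2722, 1.0362, 0.2593]
tool_rot: [0.754, -0.502, -0.384, 0.179]
force: [0.1, 0.8, -1.6]
width: 0.0847
```

```bash
python3 w.py
```

```text
3.4833 [-1.4061  1.2667  1.1099  0.1845 -1.0986  1.3255 -0.3937] [0.2722 1.0362 0.2593] [ 0.0598  0.7987 -1.6128] 0.08473202684823447
[[ 0.6406  0.1167 -0.7589]
 [ 0.6551  0.4326  0.6194]
 [ 0.4006 -0.894   0.2007]]
```

drive_tool(moves="85 33 15 18 0; 85 33 15 18 0; 85 33 15 18 0; 85 33 15 18 0; 85 33 15 18 0; 85 33 15 18 0; 85 33 15 18 0; 85 0 0 0 0")

```text
time: 4.15
ee_pos: [0.2847, 1.1087, 0.2548]
tool_rot: [0.788, -0.434, -0.418, 0.13]
force: [-0.6, -0.6, -0.4]
width: 0.0854
```

```bash
python3 w.py
```

```text
4.15 [-1.4113  1.313   1.0895  0.1847 -1.0989  1.0854 -0.3945] [0.2847 1.1087 0.2548] [-0.593  -0.579  -0.4324] 0.08535870269451415
[[ 0.6171  0.1572 -0.771 ]
 [ 0.5678  0.5894  0.5746]
 [ 0.5448 -0.7924  0.2744]]
```

```bash
cat >> log.txt <<'E'
([-1.39879132,  0.62932525,  0.03843479,  1.51839765, -0.02698927, 0.99629866, -0.0200091],[0.15292803, 0.63103384, 0.19899307],[-0.55535441,  0.55620622,  0.43663423, -0.4376833])
([-1.4312,0.4279,0.1834,1.7473,-0.0918,0.9748,-0.3694],[0.1702,0.5193,0.2503],[0.6452,-0.6452,-0.2892,0.2894])
E
cat > fk.py <<'E'
from h import *
import itertools
from scipy.optimize import least_squares
D=[eval(l) for l in open('log.txt')]
def fk(q,p,sg):
    h,d1,e1,d2,e2,d3,e3,b,t,a1=p
    M=np.eye(3);x=np.array([0,0,h]);ax='zyzyzyz'
    off=[b,0,0,0,0,0,t]
    ofs={1:[a1,0,0],2:[e1,0,d1],4:[e2,0,d2],6:[e3,0,d3]}
    for i in range(7):
        if i==1: x=x+M@np.array([0,0,0])
        M=M@R.from_euler(ax[i],sg[i]*q[i]+off[i]).as_matrix()
        if i in ofs and i!=6: x=x+M@ofs[i] if i!=1 else x
        if i==5: x=x+M@np.array([e3,0,d3])
    # tool: y along M z
    T=M@np.array([[1,0,0],[0,0,-1],[0,1,0.]]).T  # cols: x, y=z?
    return x,M
def tool(M): # tool y = M z ; tool x = M x
    return np.column_stack([M[:,0],M[:,2],np.cross(M[:,0],M[:,2])])
def res(p,sg):
    r=[]
    for q,x,t in D:
        X,M=fk(q,p,sg);r+=list((X-x)*3)+list((tool(M)-rot(t)).ravel())
    return np.array(r)
if __name__=='__main__':
    best=[]
    for so in itertools.product([1,-1],repeat=4):
      sg=[so[0],1,so[1],1,so[2],1,so[3]]
      for b in(0,2.7,-2.7,1.4):
       for t in (0,1.57,3.14,-1.57):
        f=least_squares(res,[.33,.4,0,.4,0,.25,0,b,t,0],args=(sg,));best.append((f.cost,sg,f.x))
    best.sort(key=lambda a:a[0])
    np.set_printoptions(precision=4,suppress=True)
    for z in best[:4]:print(*z)
    import pickle;pickle.dump(best[0],open('fk.pkl','wb'))
E
python3 fk.py
```

```text
0.001976472471609022 [-1, 1, -1, 1, -1, 1, -1] [ 0.3259  0.5467 -0.0184  0.3769 -0.008   0.3795 -0.0233 -0.033   3.1102
  0.    ]
0.001976472471646691 [-1, 1, -1, 1, -1, 1, -1] [ 0.3259  0.5467 -0.0184  0.3769 -0.008   0.3795 -0.0233 -0.033  -3.173
  0.    ]
0.0019764724717688613 [-1, 1, -1, 1, -1, 1, -1] [ 0.3259  0.5467 -0.0184  0.3769 -0.008   0.3795 -0.0233 -0.033   3.1102
  0.    ]
0.0019764724717777314 [-1, 1, -1, 1, -1, 1, -1] [ 0.3259  0.5467 -0.0184  0.3769 -0.008   0.3795 -0.0233 -0.033  -3.173
  0.    ]
```

```bash
cat > ik.py <<'E'
from fk import *
import pickle
c,sg,P=pickle.load(open('fk.pkl','rb'))
lo=np.array([-3.06,-.37,-1.25,.18,-1.1,.23,-2.94]);hi=np.array([3.06,2.12,1.32,2.47,4.24,1.98,2.94])
def ik(pos,T,q0,w=0.02):
    def f(q):
        X,M=fk(q,P,sg);return np.r_[(X-pos)*5,(tool(M)-T).ravel(),w*(q-q0)*.1]
    r=least_squares(f,np.clip(q0,lo+.01,hi-.01),bounds=(lo,hi));X,M=fk(r.x,P,sg)
    return r.x,np.linalg.norm(X-pos),np.linalg.norm(tool(M)-T)
if __name__=='__main__':
    np.set_printoptions(precision=2,suppress=True)
    M=rot(D[-3][2]) if 0 else rot(sense()['tool_rot'])
    y=M[:,1]
    for sgn in(1,-1):
        xh=np.cross([0,0,1.],y);xh/=np.linalg.norm(xh);xh*=sgn
        T=np.column_stack([xh,y,np.cross(xh,y)])
        a=np.degrees(np.arctan2(np.dot(np.cross(M[:,0],xh),y),M[:,0]@xh));print('sgn',sgn,xh,'z',T[:,2],'turn deg',a)
        for nm,p in(('here',[.28,1.05,.25]),('mid',[.4,.7,.3]),('lowmid',[.45,.3,.3]),('lip',[.5,.03,.08]),('lip2',[.5,.2,.3]),('gasL',[.6,.2,.035]),('gasR',[.45,.22,.035]),('tray',[.36,-.27,.01]),('trayn',[.3,-.27,.01])):
            best=min((ik(np.array(p),T,lo+(hi-lo)*np.random.default_rng(k).random(7)) for k in range(12)),key=lambda r:r[1]+.3*r[2])
            print(nm,*best)
E
python3 ik.py
```

```text
sgn 1 [-0.97  0.26  0.  ] z [-0.2  -0.77 -0.61] turn deg -116.73784933122533
here [-1.15  1.12 -0.72  0.72  0.86  0.82  1.19] 1.2028300640745151e-06 8.06159027478552e-06
mid [-0.47  0.67 -0.85  1.67  0.77  0.42  1.23] 6.214800579833948e-07 9.251737751492299e-06
lowmid [-0.29  0.23  0.01  2.11 -0.98  0.7  -2.94] 1.5336132703613744e-06 1.3668760530352943e-05
lip [ 1.09  1.2  -1.25  2.12  0.9   0.56  2.31] 5.177979559031003e-07 2.3276372948577783e-06
lip2 [ 0.84  0.56 -1.25  2.05 -0.08  0.56  2.68] 1.9945107752187996e-06 9.69098642142603e-06
gasL [ 0.62  1.2  -1.04  1.95  1.04  0.33  1.99] 3.473062132496028e-07 5.963626087565314e-06
gasR [ 0.71  1.33 -1.25  2.3   1.84  0.54  1.16] 1.4054416030626158e-06 1.7734242239423124e-05
tray [ 0.81  0.93  0.24  1.86 -0.76  1.05 -1.77] 7.20787570821636e-07 6.470843951525957e-06
trayn [ 0.88  0.92  0.28  1.94 -0.74  1.03 -1.66] 7.349066421242332e-07 6.234340805944081e-06
sgn -1 [ 0.97 -0.26 -0.  ] z [0.2  0.77 0.61] turn deg 63.26215066877466
here [-1.17  1.11 -0.64  0.72  0.77  0.8  -1.93] 3.273258916599587e-07 7.222833008823275e-06
mid [-1.38  0.59  0.58  1.65 -1.1   0.6  -0.41] 9.292424045582334e-07 1.1276776503460471e-05
lowmid [ 0.51  0.36 -1.02  2.14 -0.5   0.44 -0.26] 9.350945081382306e-07 6.9636493959368306e-06
lip [ 0.72  0.79 -0.57  2.13 -0.67  0.43  0.65] 5.615313171060676e-07 5.665597579070585e-06
lip2 [ 0.7   0.43 -0.98  2.04 -0.43  0.61 -0.12] 7.933183419325044e-07 5.866690297751725e-06
gasL [ 0.34  0.94 -0.6   1.97 -0.8   0.23  0.51] 5.792950035994565e-07 7.953643740119468e-06
gasR [ 0.62  1.13 -0.98  2.28  2.08  0.23 -2.24] 1.2367865016294865e-06 1.117151734893625e-05
tray [ 1.16  0.93 -0.29  1.88 -0.35  0.83  0.97] 3.8266881034248496e-07 2.928409595797719e-06
trayn [ 1.51  1.02 -0.68  1.96  0.14  0.77  0.58] 7.639789369591539e-07 1.6401710438071882e-06
```

```bash
cat > cont.py <<'E'
from ik import *
np.set_printoptions(precision=2,suppress=True)
s=sense();M=rot(s['tool_rot']);y=M[:,1]
W=[[.28,1.05,.3],[.4,.7,.35],[.45,.3,.35],[.5,-.03,.3],[.5,-.03,.06],[.5,.05,.2],[.5,.17,.28],[.5,-.03,.3],[.44,.2,.1],[.44,.2,.035],[.5,-.03,.3],[.58,.18,.035],[.5,-.03,.3],[.36,-.27,.1],[.36,-.27,.01]]
for sgn in(1,-1):
    xh=np.cross([0,0,1.],y);xh/=np.linalg.norm(xh);xh*=sgn
    a=np.arctan2(np.dot(np.cross(M[:,0],xh),y),M[:,0]@xh)
    q=s['q'].copy();p=s['ee_pos'].copy();print('sgn',sgn)
    p1=np.array([.28,1.0,.3]);N=25;mx=0
    for k in range(1,N+1):
        T=R.from_rotvec(y*a*k/N).as_matrix()@M;q,e,f=ik(p+(p1-p)*k/N,T,q,1);mx=max(mx,e+f)
    print('turned',q,mx);p=p1
    for w in W:
        w=np.array(w);N=max(2,int(np.linalg.norm(w-p)/.04));mx=0
        for k in range(1,N+1):
            q,e,f=ik(p+(w-p)*k/N,T,q,1);mx=max(mx,e+f)
        p=w;print(w,q,round(mx,3))
E
python3 cont.py
```

```text
sgn 1
turned [-1.61  1.02  0.84  0.89 -0.98  0.86  2.02] 0.006083426838086551
[0.28 1.05 0.3 ] [-1.54  1.12  0.86  0.64 -0.95  0.94  1.88] 0.005
[0.4  0.7  0.35] [-1.48  0.58  0.77  1.58 -1.07  0.75  2.66] 0.005
[0.45 0.3  0.35] [ 0.29  0.2  -0.7   2.03 -0.63  0.69  2.94] 0.053
[ 0.5  -0.03  0.3 ] [ 1.22  0.69 -1.25  1.86  0.02  0.93  2.94] 0.045
[ 0.5  -0.03  0.06] [ 1.08  1.05 -0.97  2.07  0.36  0.45  2.94] 0.005
[0.5  0.05 0.2 ] [ 1.06  0.81 -1.2   2.09  0.18  0.56  2.8 ] 0.001
[0.5  0.17 0.28] [ 0.89  0.61 -1.25  2.07 -0.02  0.55  2.7 ] 0.001
[ 0.5  -0.03  0.3 ] [ 1.22  0.69 -1.25  1.86  0.02  0.93  2.94] 0.045
[0.44 0.2  0.1 ] [ 0.73  0.99 -1.1   2.29  1.08  0.23  1.82] 0.086
[0.44 0.2  0.04] [ 0.73  1.23 -1.11  2.3   1.85  0.37  1.18] 0.046
[ 0.5  -0.03  0.3 ] [ 1.22  0.69 -1.25  1.86  0.02  0.93  2.94] 0.045
[0.58 0.18 0.04] [ 0.58  1.07 -0.87  1.99  0.39  0.23  2.6 ] 0.053
[ 0.5  -0.03  0.3 ] [ 1.22  0.69 -1.25  1.86  0.02  0.93  2.94] 0.045
[ 0.36 -0.27  0.1 ] [ 1.61  1.15 -1.25  1.91  0.61  1.01  2.94] 0.185
[ 0.36 -0.27  0.01] [ 1.64  1.36 -1.25  1.9   0.81  1.02  2.94] 0.
[... 408 characters left out ...]
.94  1.17] 0.011
[0.5  0.05 0.2 ] [ 0.11  0.5   0.28  2.05 -0.99  1.01  0.83] 0.002
[0.5  0.17 0.28] [-0.13  0.33  0.24  2.04 -0.96  0.95  0.48] 0.003
[ 0.5  -0.03  0.3 ] [ 0.21  0.4   0.36  1.85 -0.79  1.28  0.69] 0.001
[0.44 0.2  0.1 ] [ 0.42  0.7  -0.68  2.29 -1.1   0.23  0.73] 0.083
[0.44 0.2  0.04] [ 0.38  0.85 -0.6   2.23 -1.1   0.23  0.83] 0.177
[ 0.5  -0.03  0.3 ] [ 0.73  0.4  -0.37  1.87 -0.58  1.09  0.45] 0.09
[0.58 0.18 0.04] [ 0.37  0.92 -0.59  2.01 -0.88  0.24  0.62] 0.003
[ 0.5  -0.03  0.3 ] [ 0.74  0.4  -0.38  1.87 -0.58  1.08  0.45] 0.002
[ 0.36 -0.27  0.1 ] [ 1.13  0.77 -0.23  1.86 -0.39  1.01  0.95] 0.001
[ 0.36 -0.27  0.01] [ 1.12  0.93 -0.23  1.88 -0.4   0.85  1.02] 0.001
```

drive_tool(moves="85 0 -10 0 7; 85 0 -10 0 7; 85 0 -15 0 7; 85 0 -15 0 7; 85 0 -15 0 7; 85 0 -15 0 7; 85 0 -15 0 7; 85 0 -15 0 7")

```text
time: 4.82
ee_pos: [0.2671, 1.0428, 0.3431]
tool_rot: [0.891, -0.445, 0.004, -0.09]
force: [0.3, 0.4, -0.3]
width: 0.085
```

```bash
python3 w.py
```

```text
4.8167 [-1.5825  1.0995  1.0661  0.6311 -1.0936  1.0551 -1.1357] [0.2671 1.0428 0.3431] [ 0.3161  0.3583 -0.3294] 0.08503278490654537
[[ 0.9838  0.1565  0.0869]
 [-0.1635  0.5884  0.7919]
 [ 0.0728 -0.7933  0.6045]]
```

drive_tool(moves="85 0 0 0 7; 85 17 -19 -24 0; 85 17 -19 -24 0; 85 17 -19 -24 0; 85 17 -19 -24 0; 85 17 -19 -24 0; 85 17 -19 -24 0; 85 17 -19 -24 0")

```text
time: 5.48
ee_pos: [0.3273, 0.8042, 0.3459]
tool_rot: [0.89, -0.439, 0.055, -0.115]
force: [1.6, 0.4, 0.3]
width: 0.0851
```

drive_tool(moves="85 17 -19 -24 0; 85 17 -19 -24 0; 85 17 -19 -24 0; 85 17 -19 -24 0; 85 17 -19 -24 0; 85 17 -19 -24 0; 85 17 -19 -24 0; 85 17 -19 -24 0")

```text
time: 6.15
ee_pos: [0.397, 0.5329, 0.3506]
tool_rot: [0.89, -0.438, 0.055, -0.115]
force: [1.0, -0.5, -0.4]
width: 0.0848
```

```bash
python3 w.py
```

```text
6.15 [-1.3648  0.3299  0.7546  1.9442 -1.0914  0.6639 -0.1529] [0.397  0.5329 0.3506] [ 1.006  -0.4584 -0.4178] 0.08484613402151935
[[ 0.9673  0.1569  0.1992]
 [-0.2535  0.5898  0.7667]
 [ 0.0028 -0.7921  0.6104]]
```

drive_tool(moves="85 15 -18 -29 0; 85 15 -18 -29 0; 85 15 -18 -29 0; 85 15 -18 -29 0; 85 15 -18 -29 0; 85 15 -18 -29 0; 85 15 -18 -29 0; 85 15 -18 -29 0")

```text
time: 6.82
ee_pos: [0.4439, 0.2397, 0.3241]
tool_rot: [0.89, -0.438, 0.054, -0.116]
force: [0.2, 0.4, -0.2]
width: 0.085
```

drive_tool(moves="0 15 -18 -29 0; 0 15 -18 -29 0; 0 15 -18 -29 0; 0 15 -18 -29 0; 0 15 -18 -29 0; 0 15 -18 -29 0; 0 15 -18 -29 0; 0 15 -18 -29 0")

```text
time: 7.48
ee_pos: [0.4911, -0.0538, 0.2968]
tool_rot: [0.89, -0.438, 0.055, -0.116]
force: [1.0, -0.2, 0.1]
width: 0.0002
```

```bash
python3 w.py
python3 - <<'E'
from h import *
for n in("scene","top","wrist"):
    cv2.imwrite(f"pics/{n}2.png",capture(n)[:,:,::-1])
E
```

```text
7.4833 [-0.0339  0.5309  0.8399  1.8874 -0.9418  1.4465  0.9546] [ 0.4911 -0.0538  0.2968] [ 1.0164 -0.2395  0.1231] 0.0002058726360761489
[[ 0.9672  0.1581  0.1988]
 [-0.254   0.5889  0.7673]
 [ 0.0042 -0.7926  0.6097]]
```

View pics/scene2.png

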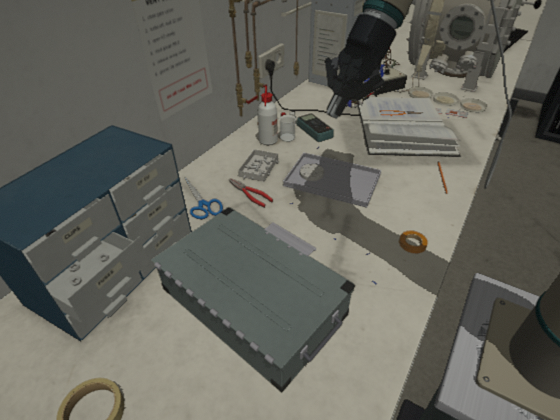

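View pics/wrist2.png

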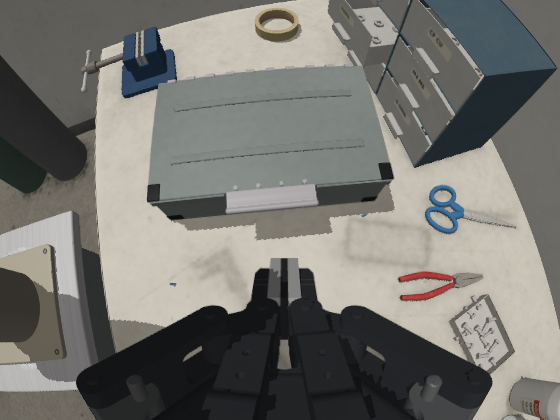

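```bash
python3 - <<'E'
import cv2
a=cv2.imread('pics/wrist2.png')
cv2.imwrite('pics/w3.png',cv2.resize(a[140:260,130:410],None,fx=2.8,fy=2.8,interpolation=cv2.INTER_CUBIC))
E
cat > lipm.py <<'E'
from h import *
np.set_printoptions(precision=4,suppress=True)
for z in(.094,):
    for p in((227,212),(317,205),(149,186),(393,164)):print('w',p,wplane(*p,z))
    for p in((256,204),(247,251)):print('t',p,plane('top',*p,z))
    for p in((270,228),(315,250)):print('s',p,plane('scene',*p,z))
E
python3 lipm.py
```

```text
w (227, 212) [0.4459 0.0478 0.094 ]
w (317, 205) [0.5592 0.0272 0.094 ]
w (149, 186) [0.3459 0.1134 0.094 ]
w (393, 164) [0.6814 0.0574 0.094 ]
t (256, 204) [0.553  0.0235 0.094 ]
t (247, 251) [0.4456 0.04   0.094 ]
s (270, 228) [0.5566 0.0389 0.094 ]
s (315, 250) [0.4456 0.0457 0.094 ]
```

View pics/w3.png

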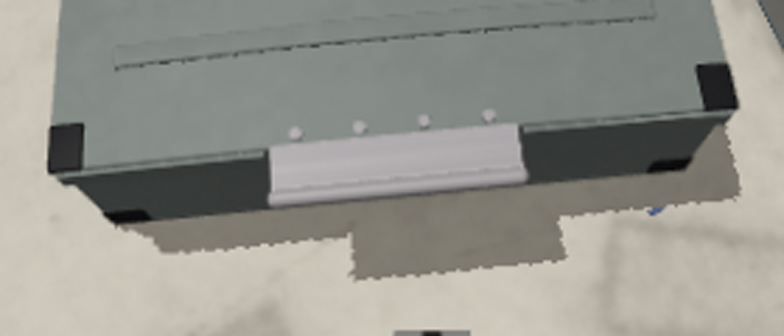

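drive_tool(moves="0 -1 25 -16 0; 0 -1 25 -16 0; 0 -1 25 -16 0; 0 -1 25 -16 0; 0 -1 25 -16 0; 0 -1 25 -16 0; 0 -1 25 -16 0; 0 -1 25 -16 0")

```text
time: 8.3
ee_pos: [0.49, -0.0286, 0.0601]
tool_rot: [0.89, -0.439, 0.053, -0.115]
force: [-0.0, -0.3, -1.1]
width: -0.0
```

```bash
python3 w.py
python3 - <<'E'
from h import *
for n in("scene","wrist"):
    cv2.imwrite(f"pics/{n}4.png",capture(n)[:,:,::-1])
a=cv2.imread('pics/scene4.png');cv2.imwrite('pics/s4.png',cv2.resize(a[90:310,200:420],None,fx=2.7,fy=2.7))
E
```

```text
8.3 [ 0.4312  0.7899  0.0674  2.0852 -1.0921  0.7931  1.2246] [ 0.49   -0.0286  0.0601] [-0.0209 -0.3144 -1.0759] -4.8005948488674224e-05
[[ 0.9678  0.158   0.1959]
 [-0.2516  0.5886  0.7683]
 [ 0.006  -0.7928  0.6094]]
```

View pics/wrist4.png

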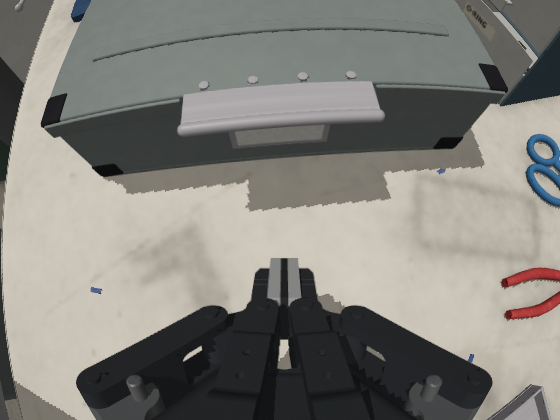

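View pics/s4.png

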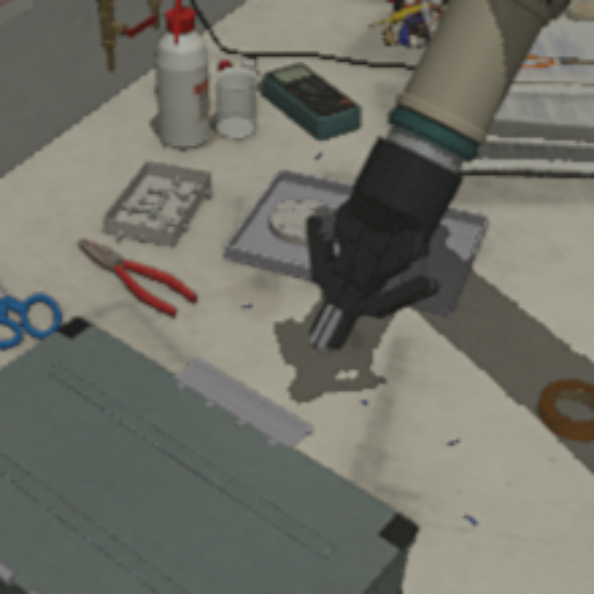

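Run:
```python
from h import *
np.set_printoptions(precision=4,suppress=True)
for p in((180,131),(383,116),(281,122)):
    print(wplane(*p,.092))
```

```text
[0.4456 0.0466 0.092 ]
[0.5644 0.0264 0.092 ]
[0.5038 0.0358 0.092 ]
```

drive_tool(moves="0 -1.5 9 12.5 0; 0 -1.5 9 12.5 0; 0 -1.5 9 12.5 0; 0 -1 9 12.5 0; 0 0 0 0 0; 0 0 -2 1.5 0; 0 0 -2 1.5 0; 0 0 -2 1.5 0")

```text
time: 9.07
ee_pos: [0.5, 0.0288, 0.0693]
tool_rot: [0.889, -0.44, 0.055, -0.116]
force: [0.2, -0.3, -0.3]
width: -0.0002
```

```bash
python3 w.py
python3 - <<'E'
from h import *
for n in("scene","wrist"):
    cv2.imwrite(f"pics/{n}5.png",capture(n)[:,:,::-1])
E
```

```text
9.0667 [ 0.4715  0.7613 -0.1666  2.1264 -1.0808  0.6166  1.0985] [0.5    0.0288 0.0693] [ 0.2073 -0.3436 -0.3165] -0.00024228962477266578
[[ 0.9668  0.1584  0.2007]
 [-0.2556  0.5864  0.7687]
 [ 0.0041 -0.7944  0.6074]]
```

View pics/wrist5.png

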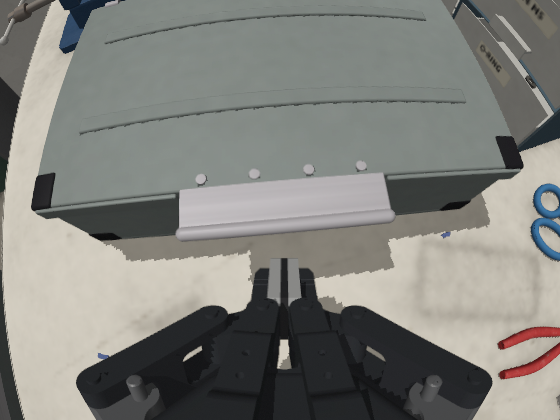

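drive_tool(moves="0 0 5.5 3 0; 0 0 5.5 3 0; 0 0 0 0 0; 0 0 -2.5 2 0; 0 0 -2.5 2 0; 0 0 -2.5 2 0; 0 0 -2.5 2 0; 0 0 0 0 0")

```text
time: 9.83
ee_pos: [0.5031, 0.0412, 0.0775]
tool_rot: [0.889, -0.439, 0.055, -0.116]
force: [0.4, 0.0, -0.4]
width: -0.0003
```

```bash
python3 w.py
python3 - <<'E'
from h import *
for n in("scene","wrist"):
    cv2.imwrite(f"pics/{n}6.png",capture(n)[:,:,::-1])
E
```

```text
9.8333 [ 0.4783  0.7476 -0.214   2.1289 -1.0621  0.5912  1.051 ] [0.5031 0.0412 0.0775] [ 0.354   0.0138 -0.4297] -0.00032147746970021646
[[ 0.967   0.1587  0.1995]
 [-0.2548  0.5877  0.7679]
 [ 0.0046 -0.7934  0.6087]]
```

View pics/wrist6.png

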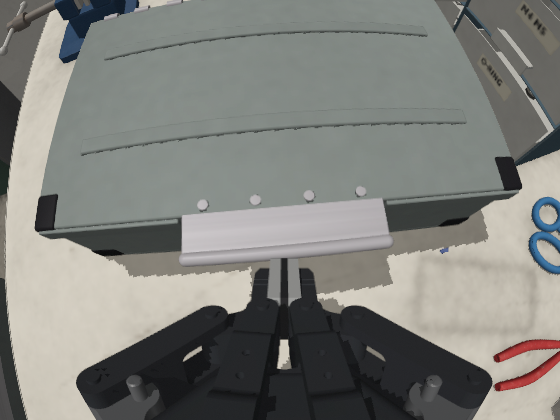

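drive_tool(moves="0 0 -2.5 2 0; 0 0 -2.5 2 0; 0 0 -7 5.7 0; 0 0 -7 6 0; 0 0 -6.5 6.2 0; 0 0 -6.3 6.5 0; 0 0 -6 6.7 0; 0 0 -5.8 6.9 0")

```text
time: 10.6
ee_pos: [0.5043, 0.0482, 0.1381]
tool_rot: [0.889, -0.439, 0.055, -0.116]
force: [0.9, 0.2, 0.2]
width: 0.0001
```

```bash
python3 w.py
python3 - <<'E'
from h import *
for n in("scene","wrist"):
    cv2.imwrite(f"pics/{n}7.png",capture(n)[:,:,::-1])
E
```

```text
10.6 [ 0.4294  0.6232 -0.1609  2.1085 -0.973   0.6987  0.8924] [0.5043 0.0482 0.1381] [0.9194 0.2142 0.1759] 0.00010592200216493364
[[ 0.967   0.158   0.1997]
 [-0.2546  0.588   0.7677]
 [ 0.0039 -0.7932  0.6089]]
```

View pics/wrist7.png

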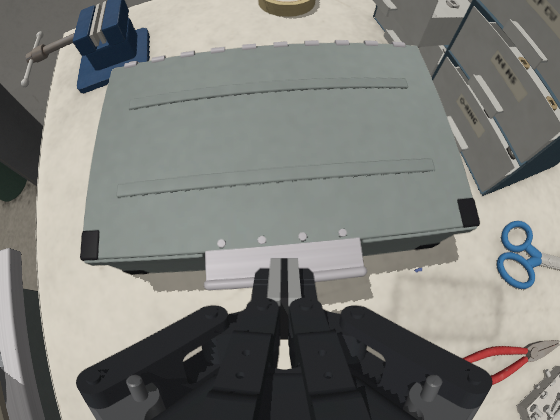

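View pics/scene7.png

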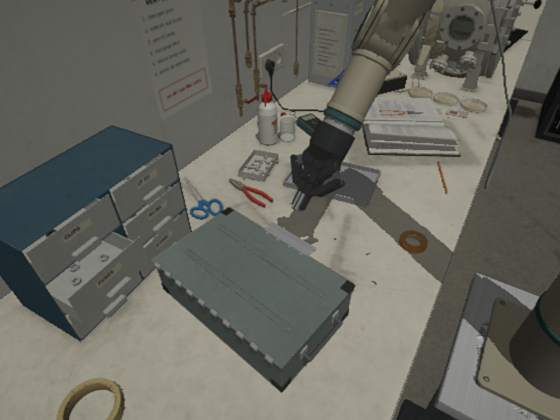

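drive_tool(moves="0 1.5 -12 -16 0; 0 1.5 -12 -16 0; 0 0 17.5 -13.4 0; 0 0 17.5 -13.4 0; 0 0 17.5 -13.4 0; 0 0 17.5 -13.4 0; 0 0 0 0 0; 0 -1 6 8 0")

```text
time: 11.37
ee_pos: [0.4985, 0.0168, 0.0472]
tool_rot: [0.889, -0.439, 0.057, -0.117]
force: [0.1, -0.6, -0.6]
width: -0.0
```

drive_tool(moves="0 -1 7 9 0; 0 -1 7 9 0; 0 0 6 8 0; 0 0 0 0 0; 0 0 0 0 0; 0 0 -2.4 1.8 0; 0 0 -2.4 1.8 0; 0 0 0 0 0")

```text
time: 12.03
ee_pos: [0.5057, 0.0507, 0.0553]
tool_rot: [0.889, -0.439, 0.055, -0.116]
force: [-0.5, -1.7, -1.5]
width: -0.0001
```

```bash
python3 w.py
python3 - <<'E'
from h import *
for n in("scene","wrist"):
    cv2.imwrite(f"pics/{n}8.png",capture(n)[:,:,::-1])
E
```

```text
12.0333 [ 0.5331  0.8053 -0.3274  2.1336 -1.0556  0.4877  1.0496] [0.5057 0.0507 0.0553] [-0.4855 -1.6982 -1.4919] -0.00011205711423046832
[[ 0.9671  0.1586  0.1991]
 [-0.2545  0.5877  0.768 ]
 [ 0.0048 -0.7934  0.6087]]
```

View pics/wrist8.png

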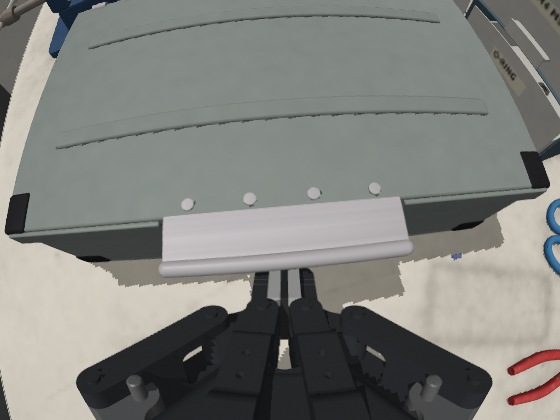

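drive_tool(moves="0 0 -2.4 1.8 0; 0 0 -3.5 2.8 0; 0 0 -7 5.7 0; 0 0 -7 6 0; 0 0 -6.5 6.2 0; 0 0 -6.3 6.5 0; 0 0 -6 6.7 0; 0 0 -5.8 6.9 0")

```text
time: 12.8
ee_pos: [0.5065, 0.0578, 0.1168]
tool_rot: [0.89, -0.439, 0.055, -0.116]
force: [-0.0, 0.2, -1.6]
width: 0.0
```

```bash
python3 w.py
python3 - <<'E'
from h import *
for n in("scene","wrist"):
    cv2.imwrite(f"pics/{n}9.png",capture(n)[:,:,::-1])
E
```

```text
12.8 [ 0.4788  0.6715 -0.2645  2.1202 -0.9734  0.6077  0.894 ] [0.5065 0.0578 0.1168] [-0.0233  0.1531 -1.5821] 2.59989991591791e-05
[[ 0.9672  0.1575  0.1994]
 [-0.2541  0.5885  0.7675]
 [ 0.0035 -0.793   0.6092]]
```

View pics/wrist9.png

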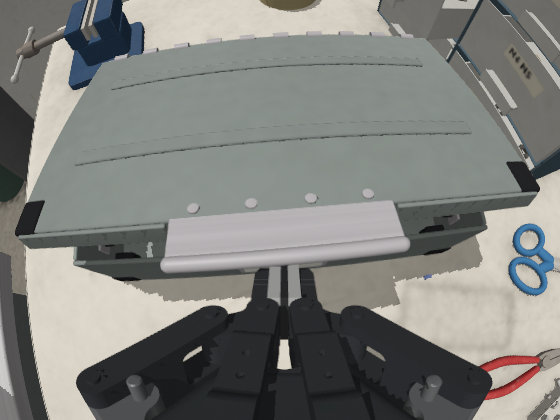

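drive_tool(moves="0 -0.2 -5.4 7.3 0; 0 -0.2 -5 7.5 0; 0 -0.3 -4.8 7.7 0; 0 -0.3 -4.5 7.9 0; 0 -0.3 -4 8 0; 0 -0.3 -3.8 8.2 0; 0 -0.4 -3.5 8.3 0; 0 -0.4 -3 8.5 0")

```text
time: 13.57
ee_pos: [0.5117, 0.0873, 0.1821]
tool_rot: [0.89, -0.439, 0.055, -0.116]
force: [1.4, -0.4, -0.6]
width: -0.0
```

drive_tool(moves="0 -0.4 -2.8 8.6 0; 0 -0.4 -2.4 8.7 0; 0 -0.5 -2 8.8 0; 0 -0.5 -1.7 8.9 0; 0 -0.5 -1.4 8.9 0; 0 -0.5 -1 9 0; 0 -0.5 -0.7 9 0; 0 -0.6 -0.3 9 0")

```text
time: 14.23
ee_pos: [0.5203, 0.1354, 0.2347]
tool_rot: [0.889, -0.439, 0.055, -0.116]
force: [0.9, 1.1, 0.8]
width: 0.0002
```

```bash
python3 w.py
python3 - <<'E'
from h import *
for n in("scene","wrist"):
    cv2.imwrite(f"pics/{n}10.png",capture(n)[:,:,::-1])
E
```

```text
14.2333 [ 0.2892  0.4457 -0.2189  2.051  -0.88    0.7463  0.5317] [0.5203 0.1354 0.2347] [0.9436 1.0533 0.8156] 0.0001926893458841567
[[ 0.967   0.1577  0.2001]
 [-0.2547  0.5883  0.7675]
 [ 0.0033 -0.7932  0.609 ]]
```

View pics/wrist10.png

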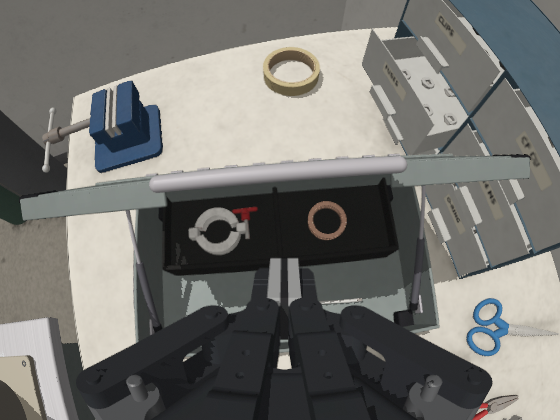

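View pics/scene10.png

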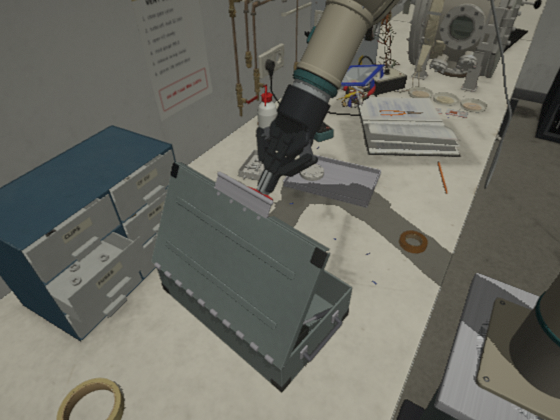

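```bash
cat > g.py <<'E'
from h import *
np.set_printoptions(precision=4,suppress=True)
f=np.array([.174,.985,0]);l=np.array([-.985,.174,0]);H=np.array([.541,.263,.0925])
E
python3 - <<'E'
from g import *
s=sense()
for th in(.85,.95,1.0,1.1):
    E=H-f*.226*np.cos(th)+np.array([0,0,.226*np.sin(th)]);print(th,E,wproj(E,s),[wproj(E+l*k,s) for k in(.056,-.056)],proj('scene',E))
a=cv2.cvtColor(cv2.imread('pics/wrist10.png'),cv2.COLOR_BGR2HSV)
m=cv2.inRange(a,(2,70,60),(16,255,255));m[:,:290]=0;m[:180]=0;m[260:]=0;m[:,370:]=0
ys,xs=np.nonzero(m);print(len(xs),xs.min(),xs.max(),ys.min(),ys.max())
(c,r,an)=cv2.fitEllipse(cv2.convexHull(np.column_stack([xs,ys]).astype(np.float32)));print(c,r)
print(wplane(*c,.040,s))
pts=[wplane(u,v,.040,s) for u,v in((xs.min(),ys[xs.argmin()]),(xs.max(),ys[xs.argmax()]),(xs[ys.argmin()],ys.min()),(xs[ys.argmax()],ys.max()))];print(np.array(pts))
C=H-f*.1;C[2]=0
print('case ctr',C);P=wplane(*c,.040,s)-C;print('in case',P@f,P@l)
E
```

```text
0.85 [0.515  0.1161 0.2623] (np.float64(282.51504949002884), np.float64(277.5961401446866)) [(np.float64(173.43778061692507), np.float64(283.66818650297273)), (np.float64(390.47573400199485), np.float64(266.4855189600519))] (np.float64(263.1206149062976), np.float64(191.39958945075475))
0.95 [0.5181 0.1335 0.2763] (np.float64(279.4805495418844), np.float64(236.3828741744734)) [(np.float64(164.09824501066248), np.float64(244.13506922736366)), (np.float64(393.8371162659585), np.float64(226.41214083360828))] (np.float64(255.18111366610813), np.float64(189.7161553481346))
1.0 [0.5198 0.1427 0.2827] (np.float64(277.7762165143586), np.float64(213.13112077197675)) [(np.float64(160.06276378734157), np.float64(221.90263451567154)), (np.float64(394.55966015169184), np.float64(204.08833137427922))] (np.float64(250.82288978750728), np.float64(189.32194289278746))
1.1 [0.5232 0.162  0.2939] (np.float64(274.16776105228934), np.float64(163.51926316272036)) [(np.float64(154.04378435343702), np.float64(174.4417558587807)), (np.float64(393.63731545953954), np.float64(156.84876408525912))] (np.float64(241.33806073169396), np.float64(189.50650646934264))
673 308 346 201 239
(326.4400329589844, 220.0122833251953) (38.9257926940918, 39.47626495361328)
[0.5924 0.1963 0.04  ]
[[0.5723 0.2096 0.04  ]
 [0.6176 0.1937 0.04  ]
 [0.5931 0.222  0.04  ]
 [0.579  0.1748 0.04  ]]
case ctr [0.5236 0.1645 0.    ]
in case 0.043266062765193 -0.062264868828423206
```

drive_tool(moves="0 0 0 -20 0; 0 0 0 -20 0; 30 5 0 -13 0; 60 12 14 0 0; 60 12 14 0 0; 60 12 14 0 0; 60 12 14 0 0; 60 0 0 0 0")

```text
time: 15.0
ee_pos: [0.5714, 0.1142, 0.1556]
tool_rot: [0.89, -0.438, 0.056, -0.116]
force: [0.7, -0.3, -0.1]
width: 0.0604
```

```bash
python3 w.py
python3 - <<'E'
from h import *
for n in("scene","wrist"):
    cv2.imwrite(f"pics/{n}11.png",capture(n)[:,:,::-1])
E
```

```text
15.0 [ 0.3128  0.6385 -0.2295  1.9763 -0.917   0.667   0.65  ] [0.5714 0.1142 0.1556] [ 0.6507 -0.3455 -0.0937] 0.06044199314438628
[[ 0.967   0.1568  0.2007]
 [-0.2547  0.589   0.767 ]
 [ 0.0021 -0.7928  0.6095]]
```

View pics/wrist11.png

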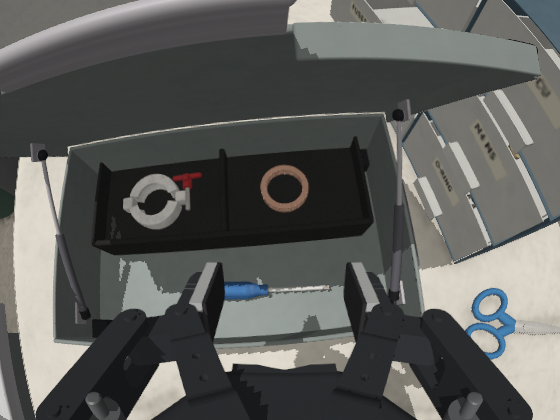

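View pics/scene11.png

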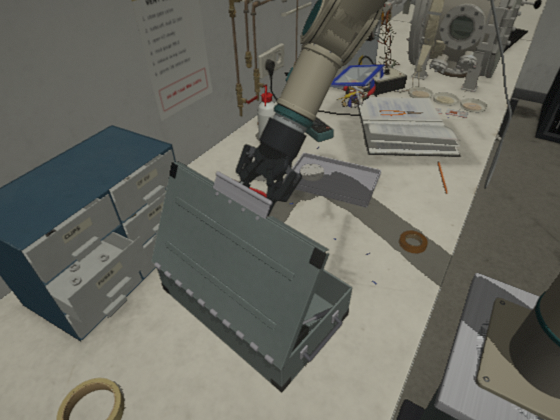

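```bash
cat > gm.py <<'E'
from g import *
import sys
def gask(img,s,box,z):
    a=cv2.cvtColor(img,cv2.COLOR_BGR2HSV)
    m=cv2.inRange(a,(2,60,50),(16,255,255));k=np.zeros_like(m);x0,y0,x1,y1=box;k[y0:y1,x0:x1]=1;m=m*k
    ys,xs=np.nonzero(m);h=cv2.convexHull(np.column_stack([xs,ys]).astype(np.float32))[:,0]
    P=np.array([wplane(u,v,z,s) for u,v in h]);c,r=cv2.minEnclosingCircle((P[:,:2]*1000).astype(np.float32))
    return c,r,(xs.min(),xs.max(),ys.min(),ys.max())
E
python3 - <<'E'
from gm import *
s=sense();c,r,b=gask(cv2.imread('pics/wrist11.png'),s,(240,150,330,230),.041);print(c,r,b)
M=rot(s['tool_rot']);P=np.array([c[0]/1000,c[1]/1000,.040])
for F in (P,P+np.array([.259*.005,.966*.005,0.])):
    print('delta tool',(F-s['ee_pos'])@M*1000)
E
```

```text
(592.336181640625, 196.88121032714844) 26.39833641052246 (np.int64(260), np.int64(308), np.int64(164), np.int64(212))
delta tool [  0.753  145.4132  -2.5241]
delta tool [  0.7755 148.4589   1.4419]
```

drive_tool(moves="60 0.8 20 0.6 0; 60 0 22 0.6 0; 60 0 22 0.6 0; 60 0 22 0.6 0; 60 0 22 0.6 0; 60 0 16 0.5 0; 60 0 10 0.5 0; 60 0 0 0 0")

```text
time: 15.77
ee_pos: [0.5911, 0.196, 0.0529]
tool_rot: [0.89, -0.438, 0.056, -0.115]
force: [-0.4, 0.2, 0.3]
width: 0.0602
```

```bash
python3 w.py
python3 - <<'E'
from h import *
for n in("scene","wrist"):
    cv2.imwrite(f"pics/{n}12.png",capture(n)[:,:,::-1])
E
```

```text
15.7667 [ 0.2887  0.8614 -0.4435  1.9837 -1.0574  0.3486  0.7654] [0.5911 0.196  0.0529] [-0.3556  0.1611  0.3105] 0.06021216061483812
[[ 0.9673  0.1553  0.2008]
 [-0.2538  0.5895  0.7669]
 [ 0.0008 -0.7927  0.6096]]
```

View pics/wrist12.png

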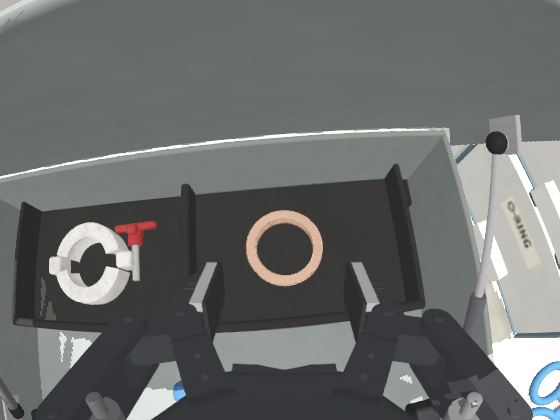

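drive_tool(moves="60 0 3 0 0; 60 0 3 0 0; 60 0 3 0 0; 60 0 2 -0.5 0; 60 0 0 0 0; 60 0 2 -1 0; 60 0 0 0 0; 60 0 0 0 0")

```text
time: 16.53
ee_pos: [0.5941, 0.2016, 0.0423]
tool_rot: [0.889, -0.439, 0.055, -0.116]
force: [-0.1, 0.2, -0.1]
width: 0.0599
```

```bash
python3 w.py
python3 - <<'E'
from h import *
for n in("wrist",):
    cv2.imwrite(f"pics/{n}13.png",capture(n)[:,:,::-1])
a=cv2.imread('pics/wrist13.png');cv2.imwrite('pics/w13.png',cv2.resize(a[150:370,140:430],None,fx=2.6,fy=2.6))
E
```

```text
16.5333 [ 0.2938  0.8882 -0.4707  1.979  -1.0616  0.3131  0.7747] [0.5941 0.2016 0.0423] [-0.1374  0.1713 -0.1196] 0.05993877190410658
[[ 0.967   0.1576  0.2004]
 [-0.2549  0.5882  0.7675]
 [ 0.0031 -0.7932  0.609 ]]
```

View pics/w13.png

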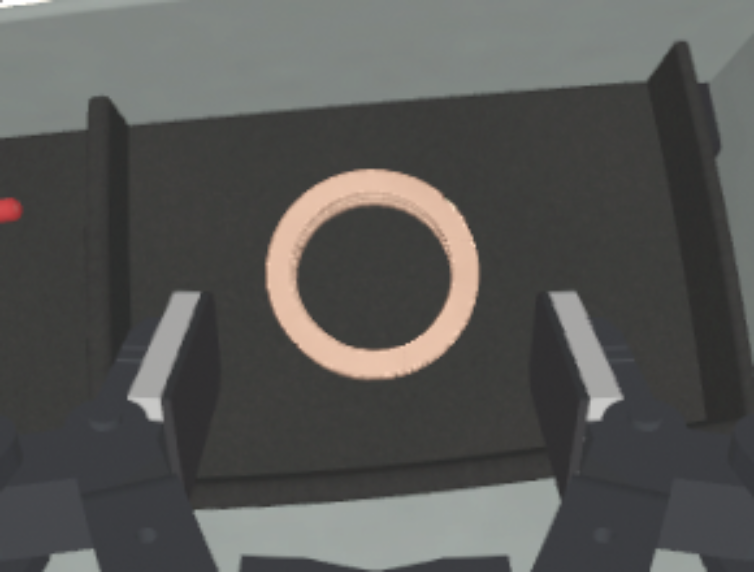

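drive_tool(moves="60 0 2 0 0; 60 0 0 0 0; 60 0 2 0 0; 60 0 0 0 0; 60 0 2 0 0; 60 0 0 0 0; 60 0 0 0 0; 60 0 0 0 0")

```text
time: 17.25
ee_pos: [0.5951, 0.2052, 0.0377]
tool_rot: [0.889, -0.439, 0.055, -0.116]
force: [-0.6, 0.1, 0.5]
width: 0.06
```

```bash
python3 w.py
python3 - <<'E'
from h import *
for n in("wrist",):
    cv2.imwrite(f"pics/{n}14.png",capture(n)[:,:,::-1])
a=cv2.imread('pics/wrist14.png');cv2.imwrite('pics/w14.png',cv2.resize(a[150:370,140:430],None,fx=2.6,fy=2.6))
E
```

```text
17.25 [ 0.2944  0.9004 -0.4828  1.9767 -1.0637  0.2975  0.778 ] [0.5951 0.2052 0.0377] [-0.5942  0.0509  0.4833] 0.05995596668269407
[[ 0.967   0.1577  0.2002]
 [-0.2548  0.5882  0.7675]
 [ 0.0032 -0.7932  0.609 ]]
```

View pics/w14.png

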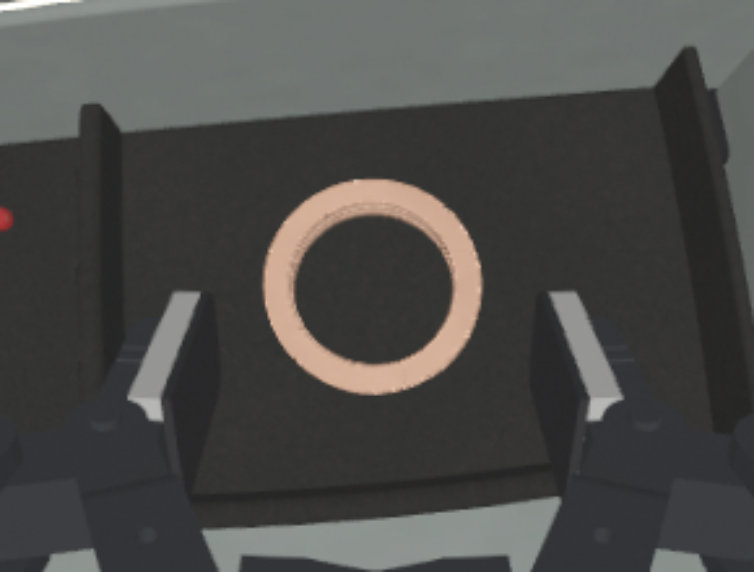

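drive_tool(moves="60 0 1.2 1.6 0; 60 0 1.2 1.6 0; 60 0 1.2 -0.9 0; 60 0 0 0 0; 60 0 1.2 -0.9 0; 60 0 0 0 0; 60 0 0 0 0; 60 0 0 0 0")

```text
time: 17.97
ee_pos: [0.5961, 0.209, 0.0347]
tool_rot: [0.889, -0.439, 0.055, -0.116]
force: [0.2, 0.4, 0.3]
width: 0.0601
```

```bash
python3 w.py
```

```text
17.9667 [ 0.2922  0.9086 -0.491   1.9741 -1.0657  0.2863  0.778 ] [0.5961 0.209  0.0347] [0.1817 0.4106 0.3001] 0.06008659506604252
[[ 0.9669  0.1577  0.2004]
 [-0.255   0.5882  0.7675]
 [ 0.0032 -0.7932  0.609 ]]
```

drive_tool(moves="60 0 0.8 -0.6 0; 60 0 0 0 0; 60 0 0.8 -0.6 0; 57 0 0 0 0; 54 0 0 0 0; 54 0 0 0 0; 54 0 0 0 0; 54 0 0 0 0")

```text
time: 18.63
ee_pos: [0.5961, 0.2091, 0.0328]
tool_rot: [0.889, -0.439, 0.055, -0.116]
force: [0.0, -0.6, -0.1]
width: 0.0541
```

```bash
python3 w.py
python3 - <<'E'
from h import *
for n in("wrist",):
    cv2.imwrite(f"pics/{n}15.png",capture(n)[:,:,::-1])
a=cv2.imread('pics/wrist15.png');cv2.imwrite('pics/w15.png',cv2.resize(a[150:370,140:430],None,fx=2.6,fy=2.6))
E
```

```text
18.6333 [ 0.2943  0.9132 -0.4949  1.974  -1.0665  0.2815  0.7817] [0.5961 0.2091 0.0328] [ 0.0431 -0.5576 -0.1472] 0.05405821600221322
[[ 0.967   0.1577  0.2001]
 [-0.2548  0.5882  0.7676]
 [ 0.0033 -0.7932  0.609 ]]
```

View pics/w15.png

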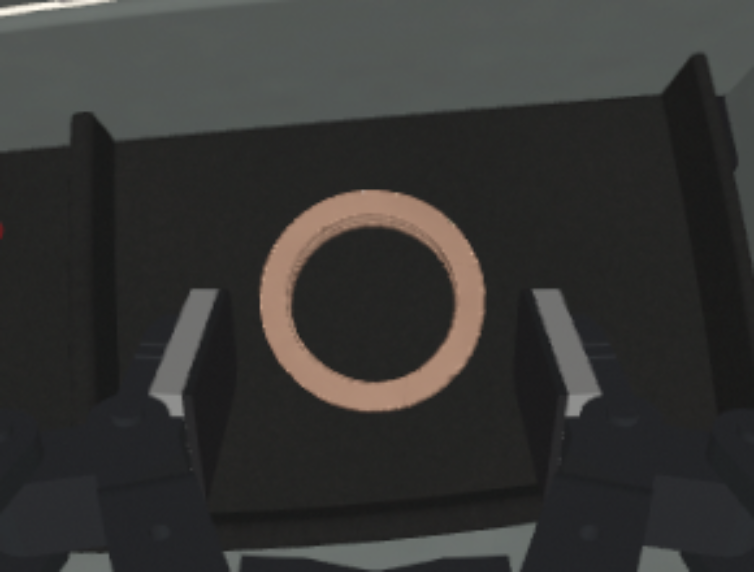

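drive_tool(moves="54 0 -1.2 -1.6 0; 54 0 -1.2 -1.6 0; 54 0 0.8 -0.6 0; 54 0 0 0 0; 51 0 0 0 0; 48 0 0 0 0; 46 0 0 0 0; 44 0 0 0 0")

```text
time: 19.35
ee_pos: [0.5951, 0.2053, 0.0317]
tool_rot: [0.889, -0.439, 0.055, -0.116]
force: [0.2, 0.4, 0.4]
width: 0.0439
```

```bash
python3 w.py
python3 - <<'E'
from h import *
for n in("wrist",):
    cv2.imwrite(f"pics/{n}16.png",capture(n)[:,:,::-1])
a=cv2.imread('pics/wrist16.png');cv2.imwrite('pics/w16.png',cv2.resize(a[150:370,140:430],None,fx=2.6,fy=2.6))
E
```

```text
19.35 [ 0.3021  0.915  -0.4957  1.9764 -1.0643  0.2822  0.787 ] [0.5951 0.2053 0.0317] [0.2463 0.3946 0.4348] 0.04385345584568653
[[ 0.967   0.1576  0.2   ]
 [-0.2546  0.5883  0.7675]
 [ 0.0033 -0.7931  0.609 ]]
```

View pics/w16.png

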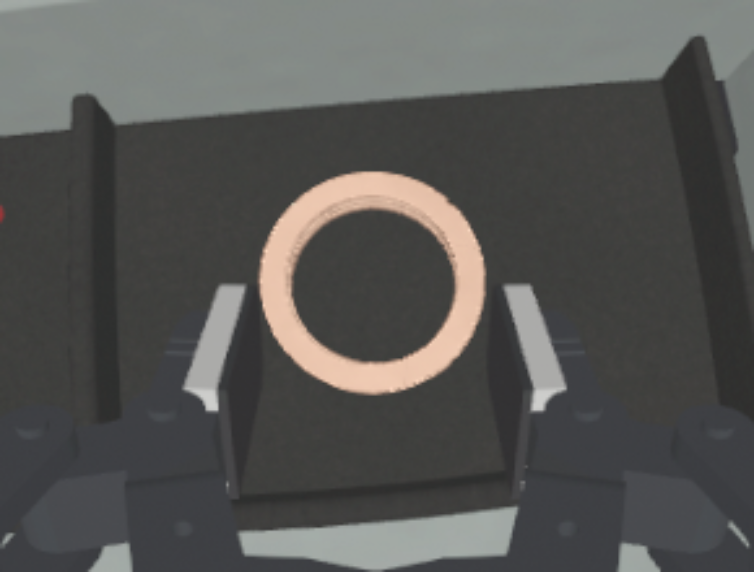

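Run:
```python
from h import *
np.set_printoptions(precision=4,suppress=True)
c=calibration('wrist');H=c['hand_eye']
def tr(u,v):
    a=np.array([u-c['cx'],v-c['cy']]);r=np.hypot(*a);t=r/c['fx'];d=np.array([*(a/r*np.sin(t)),np.cos(t)]);return H[:3,3],H[:3,:3]@d
def atx(u,v,x):
    e,d=tr(u,v);return e+d*(x-e[0])/d[0]
k=lambda u,v:(140+u/2.6,150+v/2.6)
for n,pts in {'44':[((246,287),-.0219),((505,287),.0219),((219,287),-.0289),((232,497),-.0219),((520,497),.0219),((219,392),-.0219)],'54':[((218,291),-.027),((532,291),.027)],'60':[((202,293),-.03),((549,293),.03)]}.items():
    for p,x in pts:print(n,p,atx(*k(*p),x))
```

```text
44 (246, 287) [-0.0219 -0.0418  0.0133]
44 (505, 287) [ 0.0219 -0.0534  0.0194]
44 (219, 287) [-0.0289 -0.0316  0.0079]
44 (232, 497) [-0.0219 -0.072  -0.0092]
44 (520, 497) [ 0.0219 -0.0811 -0.001 ]
44 (219, 392) [-0.0219 -0.0723  0.0119]
54 (218, 291) [-0.027  -0.0419  0.0125]
54 (532, 291) [ 0.027  -0.0507  0.0171]
60 (202, 293) [-0.03   -0.0418  0.012 ]
60 (549, 293) [ 0.03   -0.0504  0.0165]
```

```bash
python3 fk.py | head -1
python3 - <<'E'
from ik import *
np.set_printoptions(precision=3,suppress=True)
s=sense();q=s['q'];T=rot(s['tool_rot'])
X,M=fk(q,P,sg);print('model err',X-s['ee_pos'],np.abs(tool(M)-T).max())
b=s['ee_pos']-X
for k in range(0,40,4):
    p=s['ee_pos']-b+T@np.array([0,k*.001,.004])
    q,e,f=ik(p,T,q,1);print(k,q,round(e,4),round(f,4))
E
```

```text
Still running in the background as job /tmp/bash_jobs.1000/8756c2df8d50 (pid 1796). You'll get a notice when it ends.
```

```bash
kill -- -$(cat /tmp/bash_jobs.1000/8756c2df8d50/pid); timeout 200 python3 - <<'E'
from ik import *
np.set_printoptions(precision=3,suppress=True)
s=sense();q=s['q'];T=rot(s['tool_rot'])
r=least_squares(res,P,args=(sg,));print(r.cost,r.x,len(D));P[:]=r.x
pickle.dump((r.cost,sg,r.x),open('fk.pkl','wb'))
X,M=fk(q,P,sg);print('model err',X-s['ee_pos'],np.abs(tool(M)-T).max())
b=s['ee_pos']-X;T=tool(M)
for k in range(0,40,6):
    p=s['ee_pos']-b+T@np.array([0,k*.001,.004])
    q,e,f=ik(p,T,q,1);print(k,q,round(e,4),round(f,4))
E
```

```text
0.009261650724383147 [ 0.334  0.549 -0.007  0.383 -0.004  0.373 -0.01  -0.022  3.123  0.   ] 24
model err [ 0.002 -0.001  0.003] 0.012715271604881256
0 [ 0.295  0.91  -0.493  1.975 -1.064  0.284  0.779] 0.0 0.0003
6 [ 0.292  0.922 -0.5    1.971 -1.07   0.273  0.785] 0.0 0.0005
12 [ 0.29   0.934 -0.509  1.968 -1.077  0.259  0.793] 0.0001 0.0006
18 [ 0.289  0.947 -0.518  1.965 -1.083  0.246  0.8  ] 0.0001 0.0007
24 [ 0.288  0.959 -0.527  1.961 -1.089  0.232  0.808] 0.0001 0.0007
30 [ 0.279  0.968 -0.524  1.955 -1.1    0.23   0.817] 0.0003 0.0038
36 [ 0.271  0.978 -0.521  1.946 -1.1    0.23   0.816] 0.0007 0.0089
```

drive_tool(moves="60 0 0 2 0; 60 0 0 2 0; 60 0 0 0 0; 60 0 5 0 0; 60 0 5 0 0; 60 0 5 0 0; 60 0 5 0 0; 60 0 0 0 0")

```text
time: 20.07
ee_pos: [0.5985, 0.2209, 0.0173]
tool_rot: [0.89, -0.438, 0.056, -0.115]
force: [-1.4, 0.4, 0.0]
width: 0.0598
```

```bash
python3 w.py
python3 - <<'E'
from h import *
for n in("wrist",):
    cv2.imwrite(f"pics/{n}17.png",capture(n)[:,:,::-1])
a=cv2.imread('pics/wrist17.png');cv2.imwrite('pics/w17.png',cv2.resize(a[150:370,140:430],None,fx=2.6,fy=2.6))
E
```

```text
20.0667 [ 0.291   0.9525 -0.5252  1.9652 -1.0836  0.2383  0.8023] [0.5985 0.2209 0.0173] [-1.4448  0.3845  0.0337] 0.059787578842142905
[[ 0.9672  0.1561  0.2005]
 [-0.2541  0.589   0.7672]
 [ 0.0017 -0.7929  0.6093]]
```

View pics/w17.png

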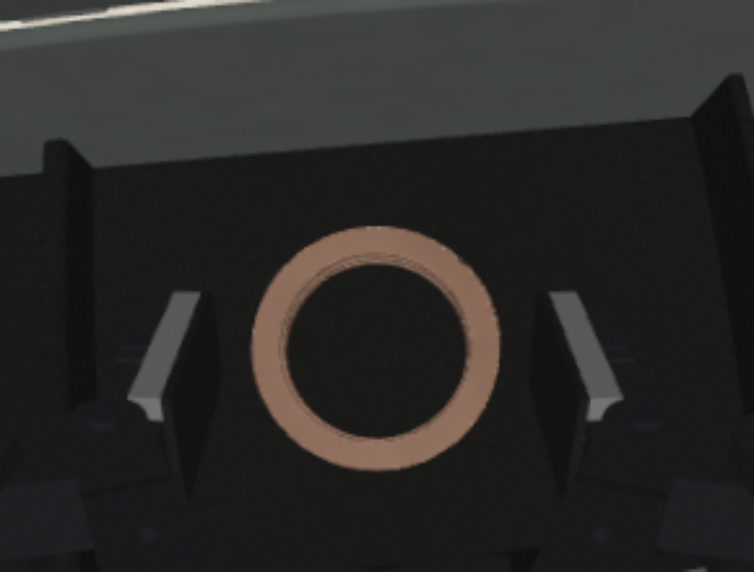

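drive_tool(moves="60 0 3 0 0; 60 0 3 0 0; 60 0 2 0 0; 60 0 0 0 0; 60 0 2 0 0; 60 0 0 0 0; 60 0 1 0 0; 60 0 0 0 0")

```text
time: 20.78
ee_pos: [0.6019, 0.226, 0.0103]
tool_rot: [0.889, -0.439, 0.056, -0.115]
force: [-1.2, 0.1, -0.2]
width: 0.0596
```

```bash
python3 w.py
python3 - <<'E'
from h import *
for n in("wrist",):
    cv2.imwrite(f"pics/{n}18.png",capture(n)[:,:,::-1])
a=cv2.imread('pics/wrist18.png');cv2.imwrite('pics/w18.png',cv2.resize(a[150:370,140:430],None,fx=2.6,fy=2.6))
E
```

```text
20.7833 [ 0.2785  0.9668 -0.5213  1.954  -1.0993  0.2333  0.8163] [0.6019 0.226  0.0103] [-1.1739  0.1391 -0.2271] 0.059627376645914
[[ 0.9674  0.155   0.2001]
 [-0.2532  0.5885  0.7678]
 [ 0.0012 -0.7935  0.6086]]
```

View pics/w18.png

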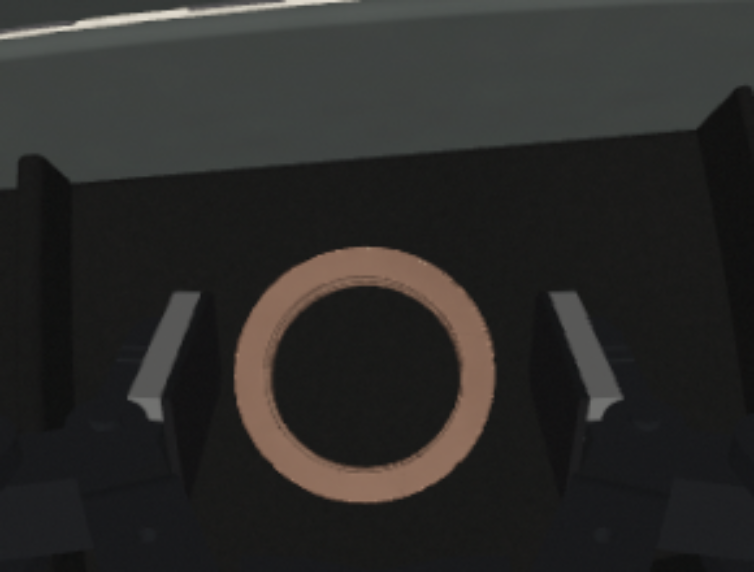

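drive_tool(moves="60 -1 2 -1 0; 60 -1 2 -1 0; 60 0 2 -1 0; 60 0 0 0 0; 60 0 0 0 0; 60 0 0 0 0; 60 0 0 0 0; 60 0 0 0 0")

```text
time: 21.5
ee_pos: [0.6018, 0.2266, 0.0076]
tool_rot: [0.89, -0.438, 0.056, -0.113]
force: [-7.9, -12.1, 22.9]
width: 0.06
```

```bash
cat > pt.py <<'E'
from g import *
s=sense();M=rot(s['tool_rot']);print('P in tool mm',(np.array([.5923,.1969,.037])-s['ee_pos'])@M*1000)
E
python3 w.py;python3 pt.py
python3 - <<'E'
from h import *
for n in("wrist",):
    cv2.imwrite(f"pics/{n}19.png",capture(n)[:,:,::-1])
a=cv2.imread('pics/wrist19.png');cv2.imwrite('pics/w19.png',cv2.resize(a[150:370,140:430],None,fx=2.6,fy=2.6))
E
```

```text
21.5 [ 0.2778  0.973  -0.5192  1.9504 -1.0992  0.2371  0.8204] [0.6018 0.2266 0.0076] [ -7.9117 -12.0832  22.9489] 0.06004267835081534
[[ 0.9682  0.1517  0.1991]
 [-0.2503  0.5911  0.7668]
 [-0.0014 -0.7922  0.6102]]
P in tool mm [ -1.8176 -42.2908  -6.7161]
```

View pics/w19.png

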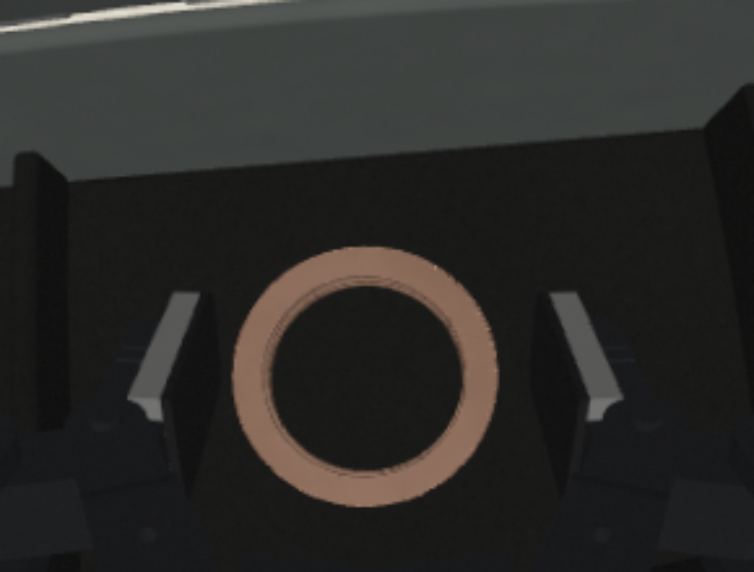

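drive_tool(moves="60 0 -1 0.8 0; 56 -1 0 0 0; 52 0 0 0 0; 48 0 0 0 0; 44 0 0 0 0; 40 0 0 0 0; 40 0 0 0 0; 40 0 0 0 0")

```text
time: 22.22
ee_pos: [0.6031, 0.2276, 0.01]
tool_rot: [0.89, -0.437, 0.055, -0.114]
force: [-3.6, -9.3, 23.6]
width: 0.0454
```

```bash
python3 w.py;python3 pt.py
python3 - <<'E'
from h import *
for n in("wrist",):
    cv2.imwrite(f"pics/{n}20.png",capture(n)[:,:,::-1])
a=cv2.imread('pics/wrist20.png');cv2.imwrite('pics/w20.png',cv2.resize(a[150:370,140:430],None,fx=2.6,fy=2.6))
E
```

```text
22.2167 [ 0.2777  0.9699 -0.5212  1.9499 -1.0999  0.237   0.8189] [0.6031 0.2276 0.01  ] [-3.5794 -9.3024 23.5605] 0.045377494488450895
[[ 0.968   0.1543  0.1981]
 [-0.2511  0.5918  0.766 ]
 [ 0.001  -0.7911  0.6116]]
P in tool mm [ -2.7022 -41.2084  -9.0821]
```

View pics/w20.png

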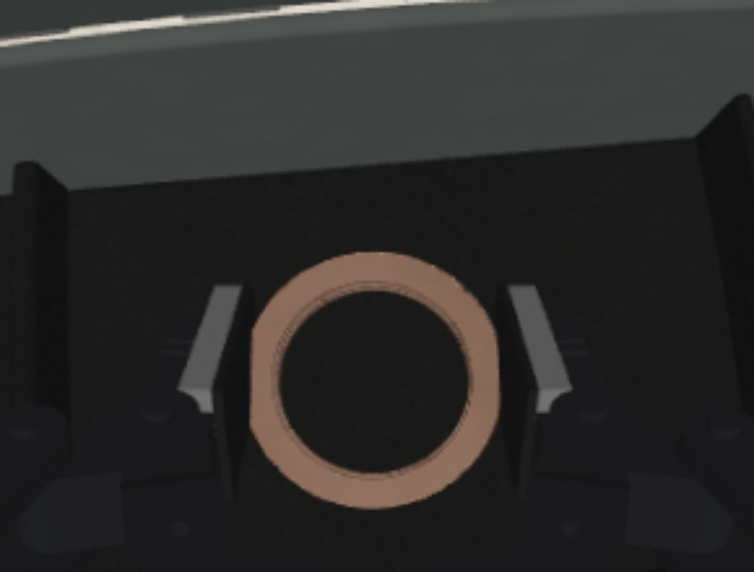

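drive_tool(moves="40 0 -1.6 1.2 0; 40 0 -1.6 1.2 0; 40 0 -2.4 1.8 0; 40 0 -3.2 2.4 0; 40 0 -4 3 0; 40 0 -4 3 0; 40 0 -4 3 0; 40 0 0 0 0")

```text
time: 22.93
ee_pos: [0.6014, 0.2272, 0.0334]
tool_rot: [0.89, -0.439, 0.056, -0.113]
force: [0.7, 0.0, -0.1]
width: 0.0454
```

```bash
python3 w.py
python3 - <<'E'
from h import *
for n in("wrist","scene"):
    cv2.imwrite(f"pics/{n}21.png",capture(n)[:,:,::-1])
E
```

```text
22.9333 [ 0.2464  0.9109 -0.4722  1.9538 -1.0807  0.294   0.7635] [0.6014 0.2272 0.0334] [ 0.6741  0.0228 -0.0971] 0.04537863098237324
[[ 0.9683  0.1513  0.1988]
 [-0.2499  0.5892  0.7684]
 [-0.0008 -0.7937  0.6083]]
```

View pics/wrist21.png

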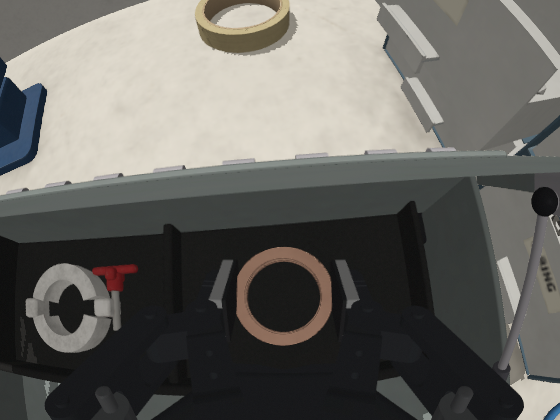

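View pics/scene21.png

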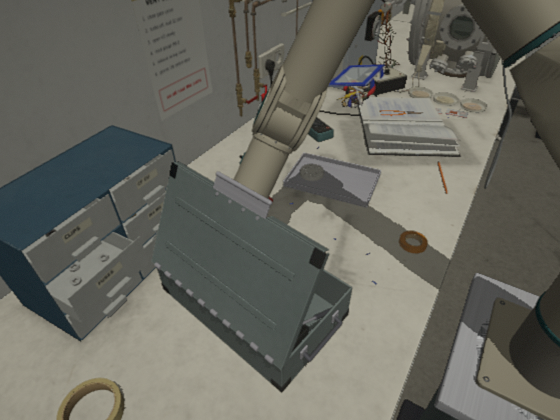

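drive_tool(moves="40 0 -8 0 0; 40 0 -14 0 0; 40 0 -20 0 0; 40 0 -22 -2 0; 40 0 -22 -2 0; 40 0 -22 -4 0; 40 0 -16 -4 0; 40 0 -8 0 0")

```text
time: 23.7
ee_pos: [0.5791, 0.1368, 0.1306]
tool_rot: [0.889, -0.44, 0.057, -0.114]
force: [-0.2, -0.4, -0.6]
width: 0.045
```

```bash
python3 w.py
python3 - <<'E'
from h import *
for n in("wrist","scene","top"):
    cv2.imwrite(f"pics/{n}22.png",capture(n)[:,:,::-1])
E
```

```text
23.7 [ 0.3144  0.6918 -0.3052  1.9761 -0.9176  0.5772  0.6343] [0.5791 0.1368 0.1306] [-0.2303 -0.4331 -0.6367] 0.04498865111368478
[[ 0.9673  0.1532  0.2021]
 [-0.2536  0.5869  0.769 ]
 [-0.0008 -0.7951  0.6065]]
```

View pics/wrist22.png

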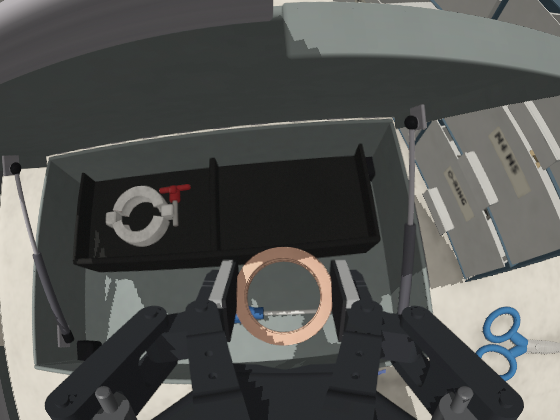

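View pics/scene22.png

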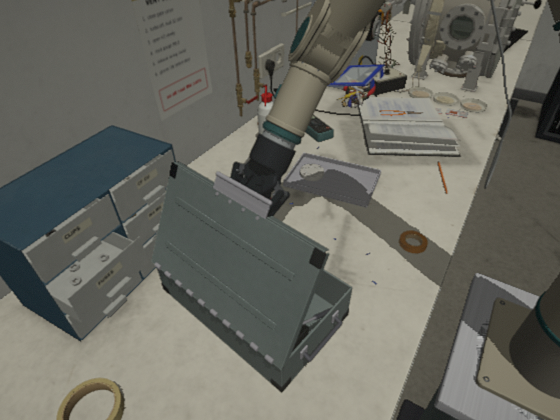

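View pics/top22.png

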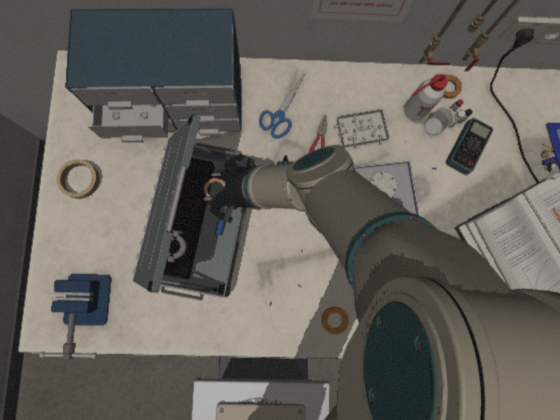

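Run:
```python
from g import *
a=cv2.imread('pics/top0.png');cv2.imwrite('pics/tt.png',cv2.resize(a[145:275,330:440],None,fx=4.5,fy=4.5,interpolation=cv2.INTER_CUBIC))
```

```text
(no output)
```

View pics/tt.png

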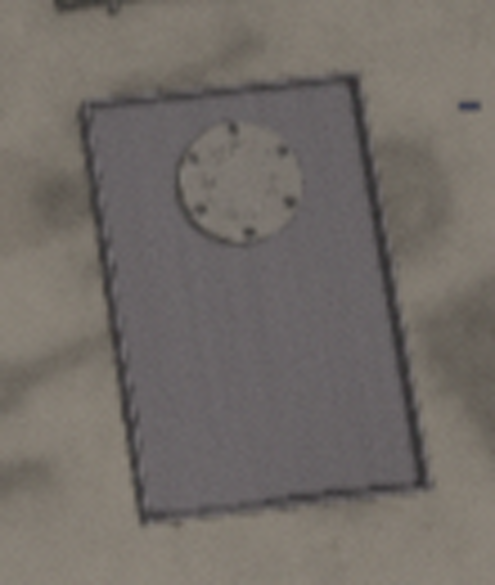

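Run:
```python
from g import *
k=lambda u,v:(330+u/4.5,145+v/4.5)
T=np.array([plane('top',*k(*p),.018) for p in((83,105),(355,77),(427,486),(145,520))]);print(T,[np.linalg.norm(T[i]-T[i-1]) for i in range(4)]);print('ctr',T.mean(0))
print('flange',plane('top',*k(240,183),.013))
s0=np.array([plane('scene',*p,.018) for p in((307,154),(381,174),(370,204),(284,184))]);print(s0)
```

```text
[[ 0.6662 -0.2045  0.018 ]
 [ 0.6876 -0.3597  0.018 ]
 [ 0.4572 -0.392   0.018 ]
 [ 0.4349 -0.237   0.018 ]] [np.float64(0.2335274019525702), np.float64(0.15661163895512634), np.float64(0.23261667172311842), np.float64(0.1566655786302353)]
ctr [ 0.5615 -0.2983  0.018 ]
flange [ 0.6251 -0.2941  0.013 ]
[[ 0.6806 -0.3567  0.018 ]
 [ 0.4515 -0.3738  0.018 ]
 [ 0.429  -0.2341  0.018 ]
 [ 0.6627 -0.1925  0.018 ]]
```

drive_tool(moves="40 1 -8 -12 0; 40 2.8 -14 -21.5 0; 40 2.8 -14 -21.5 0; 40 2.8 -14 -21.5 0; 40 2.8 -14 -21.5 0; 40 2.8 -14 -21.5 0; 40 2.8 -14 -21.5 0; 40 2.8 -14 -21.5 0")

```text
time: 24.52
ee_pos: [0.5492, -0.0536, 0.1139]
tool_rot: [0.89, -0.439, 0.058, -0.112]
force: [0.8, -0.4, -1.0]
width: 0.0451
```

drive_tool(moves="40 2.8 -14 -21.5 0; 40 2.8 -14 -21.5 0; 40 2.8 -14 -21.5 0; 40 2.8 -14 -21.5 0; 40 2.8 -14 -21.5 0; 40 2.8 -14 -21.5 0; 40 2.8 -14 -21.5 0; 40 2 -8 -12 0")

```text
time: 25.18
ee_pos: [0.521, -0.2489, 0.0982]
tool_rot: [0.889, -0.44, 0.058, -0.113]
force: [1.2, -0.2, -0.8]
width: 0.0453
```

```bash
python3 w.py
python3 - <<'E'
from h import *
for n in("wrist","scene"):
    cv2.imwrite(f"pics/{n}23.png",capture(n)[:,:,::-1])
E
```

```text
25.1833 [ 0.8026  0.8616 -0.0858  1.6069 -0.5743  1.086   0.8587] [ 0.521  -0.2489  0.0982] [ 1.1742 -0.1862 -0.8334] 0.04530666773923195
[[ 0.9674  0.1503  0.2036]
 [-0.2531  0.5877  0.7685]
 [-0.0041 -0.795   0.6066]]
```

View pics/wrist23.png

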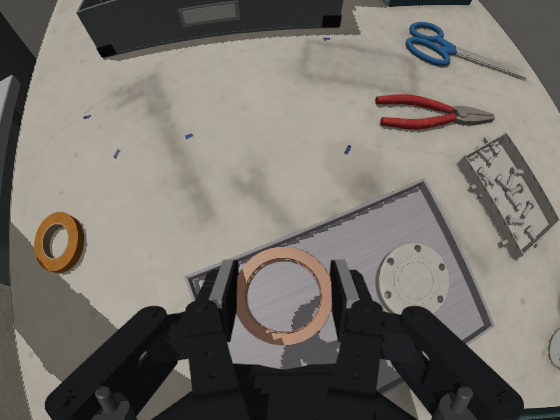

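View pics/scene23.png

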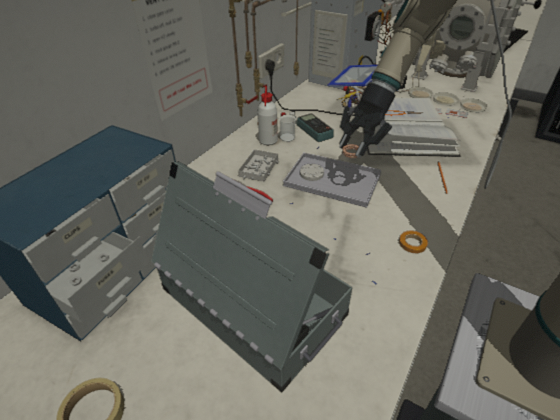

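Run:
```python
from g import *
s=sense();M=rot(s['tool_rot'])
print([wplane(*p,.018,s) for p in((187,275),(425,181),(492,326))],wplane(414,280,.013,s))
for y,z in((-41,-9),(-41,-6),(-38,-8)):
    G=s['ee_pos']+M@np.array([0,y,z])/1000;print(G,wproj(G+[0,0,.005],s))
```

```text
[array([ 0.4398, -0.2361,  0.018 ]), array([ 0.6729, -0.2074,  0.018 ]), array([ 0.6923, -0.3606,  0.018 ])] [ 0.6292 -0.2918  0.013 ]
[ 0.5131 -0.2801  0.1252] (np.float64(282.2616084594974), np.float64(299.4120210998941))
[ 0.5138 -0.2778  0.1271] (np.float64(282.2414463282852), np.float64(294.2292667785402))
[ 0.5138 -0.2775  0.1235] (np.float64(282.27733562928006), np.float64(294.2151043022633))
```

drive_tool(moves="40 1 10.5 -11.7 0; 40 1 10.5 -11.7 0; 40 1 10.5 -11.7 0; 40 1 10.5 -11.7 0; 40 1 10.5 -11.7 0; 40 1 10.5 -11.7 0; 40 1.5 10.5 -11.7 0; 40 0 0 0 0")

```text
time: 25.95
ee_pos: [0.5223, -0.2651, -0.0124]
tool_rot: [0.89, -0.438, 0.059, -0.111]
force: [0.1, 0.2, -1.5]
width: 0.0453
```

```bash
python3 w.py
python3 - <<'E'
from h import *
for n in("wrist","scene"):
    cv2.imwrite(f"pics/{n}24.png",capture(n)[:,:,::-1])
E
```

```text
25.95 [ 0.8239  1.0415 -0.0967  1.5652 -0.5835  0.9791  0.9452] [ 0.5223 -0.2651 -0.0124] [ 0.1016  0.2312 -1.5063] 0.045339848449518196
[[ 0.9682  0.1461  0.2029]
 [-0.2499  0.592   0.7662]
 [-0.0082 -0.7926  0.6097]]
```

View pics/wrist24.png

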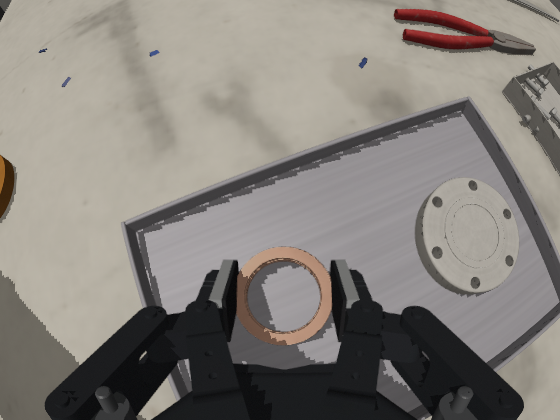

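drive_tool(moves="40 0 1.6 -1.2 0; 40 0 1.6 -1.2 0; 40 0 0 0 0; 40 0 0.8 -0.6 0; 40 0 0 0 0; 40 0 0.8 -0.6 0; 40 0 0 0 0; 40 0 0 0 0")

```text
time: 26.72
ee_pos: [0.5245, -0.2669, -0.0138]
tool_rot: [0.89, -0.439, 0.057, -0.113]
force: [-0.2, -0.1, 0.4]
width: 0.0453
```

```bash
python3 w.py
```

```text
26.7167 [ 0.8248  1.0435 -0.0981  1.5625 -0.5852  0.9743  0.9487] [ 0.5245 -0.2669 -0.0138] [-0.166  -0.1178  0.3577] 0.04527926951422683
[[ 0.9681  0.1506  0.2003]
 [-0.2506  0.589   0.7683]
 [-0.0023 -0.794   0.6079]]
```

drive_tool(moves="40 0 3.2 -2.4 0; 40 0 0 0 0; 40 0 0 0 0; 40 0 0 0 0; 40 0 0 0 0; 40 0 0 0 0; 40 0 0 0 0; 40 0 0 0 0")

```text
time: 27.38
ee_pos: [0.5245, -0.2668, -0.0178]
tool_rot: [0.89, -0.439, 0.057, -0.113]
force: [0.7, -0.0, 0.0]
width: 0.0451
```

```bash
python3 w.py
python3 - <<'E'
from h import *
for n in("wrist","scene"):
    cv2.imwrite(f"pics/{n}25.png",capture(n)[:,:,::-1])
a=cv2.imread('pics/wrist25.png');cv2.imwrite('pics/w25.png',cv2.resize(a[150:370,140:430],None,fx=2.6,fy=2.6))
a=cv2.imread('pics/scene25.png');cv2.imwrite('pics/s25.png',cv2.resize(a[80:230,260:410],None,fx=4,fy=4))
E
```

```text
27.3833 [ 0.8252  1.0498 -0.0988  1.5616 -0.5859  0.9696  0.9517] [ 0.5245 -0.2668 -0.0178] [ 0.6726 -0.0388  0.0331] 0.04509209987461099
[[ 0.9681  0.1506  0.2004]
 [-0.2506  0.589   0.7683]
 [-0.0023 -0.794   0.6079]]
```

View pics/w25.png

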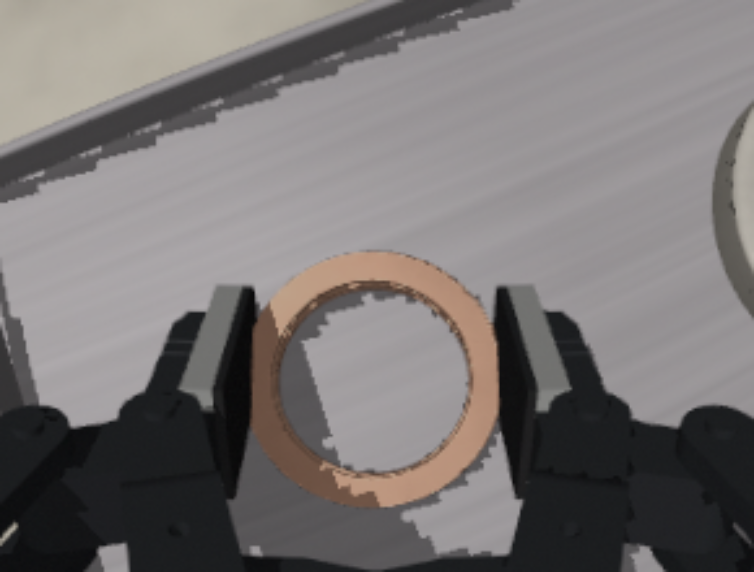

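View pics/s25.png

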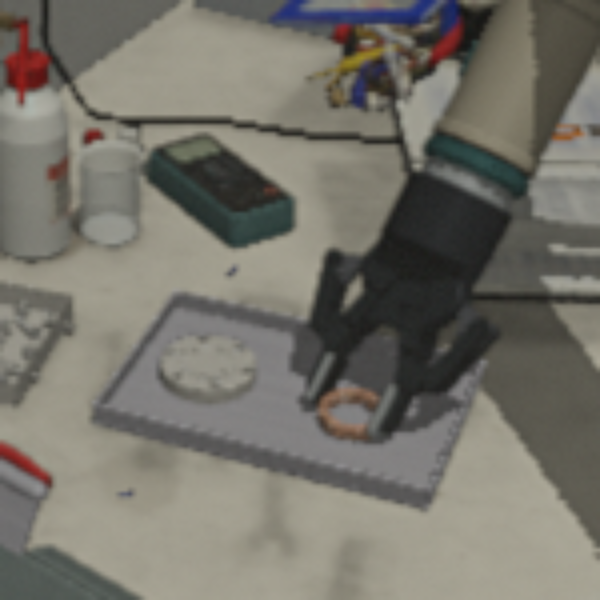

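drive_tool(moves="40 0 1.6 -1.2 0; 40 0 0 0 0; 40 0 0 0 0; 40 0 0 0 0; 40 0 0.8 -0.6 0; 40 0 0 0 0; 40 0 0 0 0; 40 0 0 0 0")

```text
time: 28.15
ee_pos: [0.5248, -0.2668, -0.0189]
tool_rot: [0.89, -0.438, 0.056, -0.113]
force: [-4.1, -2.4, 9.9]
width: 0.0455
```

```bash
python3 w.py
```

```text
28.15 [ 0.8261  1.0523 -0.0996  1.5604 -0.587   0.9696  0.954 ] [ 0.5248 -0.2668 -0.0189] [-4.119  -2.4349  9.9342] 0.04548533879081808
[[ 0.9681  0.1515  0.1994]
 [-0.2504  0.5902  0.7674]
 [-0.0014 -0.7929  0.6093]]
```

drive_tool(moves="46 0 0 0 0; 48 0 0 0 0; 50 0 0 0 0; 53 0 0 0 0; 56 0 0 0 0; 60 0 0 0 0; 62 0 0 0 0; 62 0 0 0 0")

```text
time: 28.82
ee_pos: [0.5244, -0.267, -0.0212]
tool_rot: [0.889, -0.439, 0.057, -0.113]
force: [0.0, -0.0, -0.1]
width: 0.0623
```

```bash
python3 w.py
python3 - <<'E'
from h import *
for n in("wrist","scene"):
    cv2.imwrite(f"pics/{n}26.png",capture(n)[:,:,::-1])
a=cv2.imread('pics/wrist26.png');cv2.imwrite('pics/w26.png',cv2.resize(a[150:370,140:430],None,fx=2.6,fy=2.6))
E
```

```text
28.8167 [ 0.8254  1.0549 -0.0992  1.5608 -0.5864  0.9655  0.9539] [ 0.5244 -0.267  -0.0212] [ 0.0136 -0.0095 -0.0977] 0.06230536947652478
[[ 0.968   0.1505  0.2007]
 [-0.2509  0.5886  0.7685]
 [-0.0025 -0.7943  0.6076]]
```

View pics/w26.png

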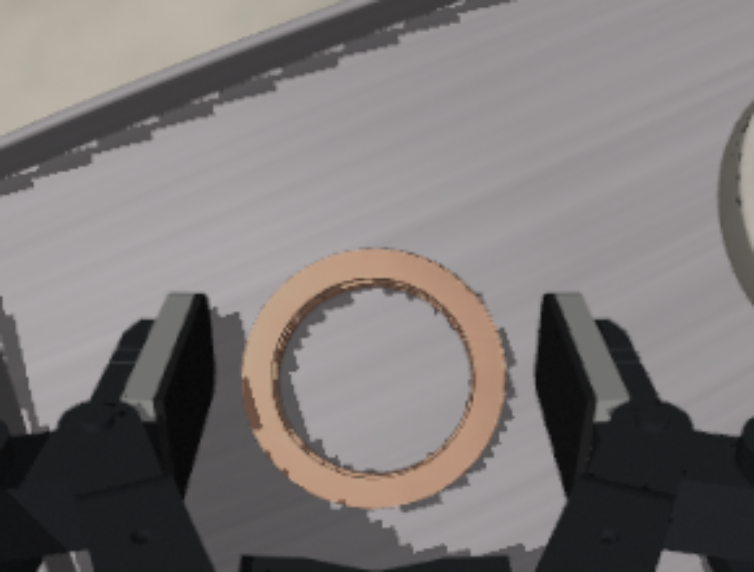

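Released cleanly; the gasket (centre about 374,378 in the crop) lies flat between the open pads. Next I back away along the tool axis and check from all three cameras.

drive_tool(moves="62 0 -3 0 0; 62 0 -8 0 0; 62 0 -15 0 0; 62 0 -20 0 0; 62 0 -20 0 0; 62 0 -20 0 0; 62 0 -15 0 0; 62 0 -5 0 0")

```text
time: 29.58
ee_pos: [0.5086, -0.3328, 0.0654]
tool_rot: [0.888, -0.441, 0.056, -0.114]
force: [-0.2, -0.1, -0.0]
width: 0.0617
```

drive_tool(moves="62 0 -15 0 0; 62 0 -15 0 0; 62 0 -15 0 0; 62 0 -15 0 0; 62 0 -8 0 0; 62 0 0 0 0; 62 0 0 0 0; 62 0 0 0 0")

```text
time: 30.25
ee_pos: [0.4982, -0.368, 0.1166]
tool_rot: [0.89, -0.438, 0.057, -0.112]
force: [-0.6, 0.8, -1.1]
width: 0.0618
```

```bash
python3 w.py
python3 - <<'E'
from h import *
for n in("wrist","scene","top"):
    cv2.imwrite(f"pics/{n}27.png",capture(n)[:,:,::-1])
E
```

```text
30.25 [ 0.9123  0.9337 -0.0374  1.348  -0.4995  1.318   0.8717] [ 0.4982 -0.368   0.1166] [-0.5736  0.7521 -1.078 ] 0.061799364802256
[[ 0.9683  0.1495  0.2002]
 [-0.2498  0.5906  0.7673]
 [-0.0035 -0.793   0.6092]]
```

View pics/wrist27.png

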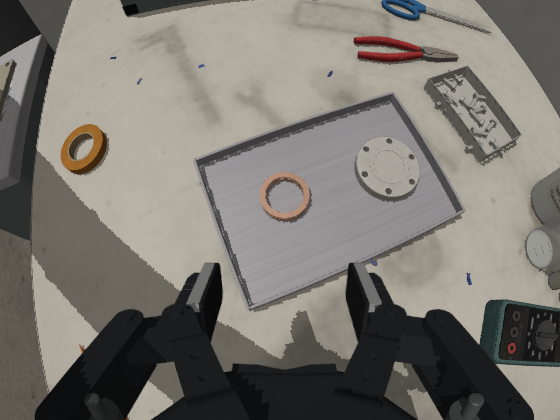

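View pics/scene27.png

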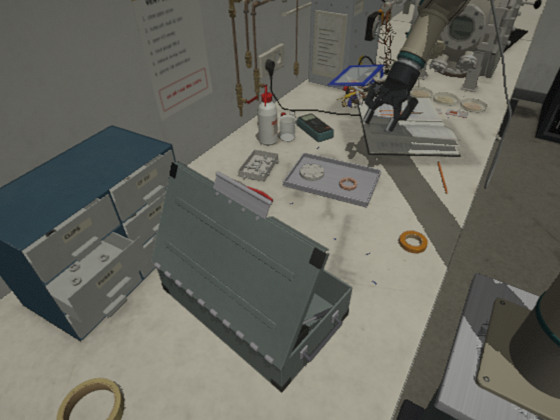

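View pics/top27.png

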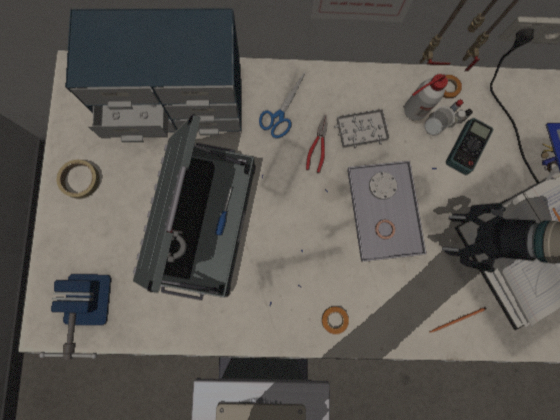

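Run:
```python
from gm import *
s=sense();print(gask(cv2.imread('pics/wrist27.png'),s,(240,150,330,240),.013),s['force'],wplane(388,167,.013,s))
from station import sign_off
print(sign_off())
```

```text
((517.1856079101562, -297.6044616699219), 25.140649795532227, (np.int64(260), np.int64(309), np.int64(172), np.int64(220))) [0.0085 1.2913 0.0454] [ 0.6291 -0.2937  0.013 ]
the job is handed in; nothing more can be done
None
```

The lid stands fully open by itself, and the copper gasket pack lies flat on the tray floor beside the blank flange. I handed the job in at about 30 s of the 58 s allowed.

- **Tilt:** The moves cannot tilt the tool directly. I reached past the arm's limit at the start, which leaned the tool about 37°, and kept that lean for the whole job.
- **Lid:** I pushed it up by the front lip along its arc, and the struts carried it to the stop. My first try slid up in front of the lip without moving the lid.
- **Gasket pack:** I lowered it until it touched the tray with about 10 N, then released it. The last measurement puts it at (0.517, -0.298), in the free half of the tray.
- **Other parts:** The flange measured (0.629, -0.294) both before and after placing the pack. The clamp and screwdriver looked undisturbed in the last pictures, but I did not measure them.
- **Robot:** It is clear of everything, with about 1 N on the wrist, which is sensor noise.

**Disagreement:** The finger ends sit about 40 mm behind the reported TCP. That shows in the wrist pictures, the lip contact and the foam contact. It caused the first slip at the lip and one early close above the pack, and I finished using contact force and the camera. While I closed on the pack, the fingers pressed on the foam with about 27 N at most. During the lift out, the wrist camera came right up to the lid plane, but no contact force showed.

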